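Wedge the press-fit cover off a detector housing evenly

ROBOT

A 6-joint arm with a two-finger parallel gripper is mounted at the origin on a cart in front of the work surface, level with it; the furniture and walls round the work are solid. World frame = base frame: x ahead of the robot, y to its left, z up, the work surface at z = 0. Lengths are in m, angles in rad, forces in N, time in s.
With the tool pointing down it reaches from about 0.225 to 0.875 m from the base axis. Payload 3.4 kg.
Tool frame: the origin (TCP) lies midway between the tips of the shut fingers; the grasp point (between the pads) lies 19 mm behind it (manip.pinch_z is the z of the grasp point in the tool frame, in m); z points along the fingers, x is the direction in which the jaws open and shut, and the axes are right-handed (so a half turn about z gives the same grasp; the last joint's range is limited). The gripper opens to 85 mm and grips with 20 to 120 N. Pads are 22 mm wide; open, the fingers measure 114 mm over their backs; the gripper's body (76 mm by 85 mm) begins 54 mm behind the grasp point. The pads swing forward as they close: fully open they stand 13 mm farther back than shut.
Start: joints at [1.073, 0.276, 1.505, -0, 1.361, -0.121], TCP at [0.212, 0.535, 0.231] pointing down, gripper open.
Joint ranges: [-2.89, 2.89], [-0.75, 2.08], [0.22, 2.7], [-1.18, 4.32], [0.11, 2.71], [-2.7, 2.7]. Speed limits (rad/s): [2.57, 2.57, 3.14, 3.14, 3.14, 3.14].

INTERFACE

Orientations are given as a unit quaternion [w, x, y, z].
In Python, from rig import manip gives the robot as it stands. The module is installed in compiled form; this text tells all that it offers.
- The arm moves only by the tool drive_tool, never from a script. Its argument "steps" is a list of rows, each a list of 5 numbers: the shift along the tool's x, y, z in mm, then the turn about the tool's z in rad, then the gripper command: -1 is shut, 1 is fully open, values between are in proportion. A call has 1 to 5 rows; each row is the pose to reach, as a shift and turn from the pose measured when the call began, along the tool's axes at that moment; what a row does not reach only later rows make up. A row lasts 1/10 s, in which the tool goes at most 50 mm and 8.59 degrees, less where a joint would pass 70% of its speed; a pose out of reach is approached as far as the arm can. A call with a gripper value outside its range is refused whole. The fingers move at their own pace and stop on an object; "squeeze" is the grip in N (left out, the last holds). Time passes only in rows, so rows that repeat a pose let the fingers close. It gives the time, the measured TCP pose, the force and the opening at its end, in the units of the state.
- manip.get_state(): the state, without advancing time (a new reading comes with each control period).
- manip.get_image(name): name is "scene" or "top" or "wrist"; returns the picture (400x640x3 uint8, blue, green, red); there is no depth.
- manip.get_calibration(name): a dict with "camera_matrix" (3x3 intrinsics, pixels), "distortion" ([k1, k2, p1, p2, k3] as OpenCV has them; the pictures are not rectified), "rvec" (rotation vector, rad) and "tvec" (3), from world to camera coordinates, as OpenCV has them. Camera axes: x right, y down, z forward; pixel columns grow to the right and rows downward; lengths in m; the calibration is good to about 2 mm. A picture is of the moment at which its call begins: read the wrist's pose just before it. get_calibration takes no time and is no camera call; for the wrist camera it gives the pose at the moment of the call.
- manip.sign_off(): hands the job in, once; it reports no verdict.
Trained networks look in the newest picture that a camera, given by its name, has taken for a name from the list of things; names that differ only in an ending like _2 or _b are one class to them, and where a whole thing is asked for, a point or a joint stands for the part that bears it (a point fixed in the world has none). Each returns a list of dicts, best first, with "conf" (0 to 1); they miss things now and then, are a little off and sometimes report something else, mostly with a low value. They report only what shows in the picture. A call takes as long as a camera call.
- manip.masks_of(camera, name): "pixels" (400x640 bool, what is visible of it) and "location" ([column, row] in pixels, amid what is visible of it).
The state is a dict: "clock": time; "qpos": joint angles; "qd": joint speeds; "effort": joint torques, N m; "position": TCP position; "ee_rot": TCP orientation; "contact_force": force on the tool from outside, world axes, zero at the start; "moment": the same for the moment, N m; "width": finger opening in m.
Only numpy, scipy, OpenCV 4.12 (cv2) and the standard library are available. Lean on these libraries where they do the work, as an engineer would, in place of code of your own. Each camera call takes 0.05 s, during which the arm holds its last target.

TASK

The cover of the small aluminium detector housing is pressed on tight. Take the double-ended steel wedge and work it gently (under about 15 N, so as not to mark the edges) into the open seam from one side and then the other by turns, until both sides of the cover stand at least 6 mm above where a fully seated cover sits, nearly level; never let one side get more than about 4 mm higher than the other, and touch the housing with nothing but the wedge. Then lay the wedge back on the worktop clear of the housing, and leave the other things alone.

Things in the scene. Friction and masses are not known exactly. Their poses are not given: they have to be found in the camera images.
- housing: Fixed bare aluminium housing on a dark foot plate 120 x 84 x 8 mm; yaw varies. Origin: centre of the foot plate's underside, on the worktop; y axis runs across the two seam sides (+y left), z up. Base block 84 x 84 mm, 40 mm high. Seam between ledges and cover: open 3 mm when seated, 27 mm deep from the lip inward, where a solid spigot stops the blade.
- cover_top (a point): Centre of the cover's top face, 62 mm above the worktop when seated. The cover is 84 x 84 x 19 mm with a black window ring on it, 48 mm across and 11 mm high. Friction alone holds each side: a side lifted with about 4 N (roughly 5 to 9 N of push on the wedge) swings up about the opposite lip and stays where it is left, no spring. A side rises 8.8 mm at most.
- lip_left (a point): Lower outer edge of the cover on the housing's +y side, middle of the edge, 42 mm from the housing's centre; rounded, radius 2 mm. In the housing's frame its height is 43 mm when that side is fully seated (it may start up to 1 mm higher) and grows as that side rises. Its z axis is the cover's upward axis.
- lip_right (a point): The same on the housing's -y side, 42 mm from the centre; seated height 43 mm.
- ledge_left (a point): Middle of the free flat ledge on the +y side: 50 mm from the housing's centre, 40 mm high. The ledge is 60 mm wide along x and sticks out to 58 mm from the centre; the wedge slides on it, in under lip_left. It is rigid: come down on it slowly and feel for it.
- ledge_right (a point): The same on the -y side; the wedge slides on it under lip_right. The wedge is squeezed between ledge and lip: what it presses on both counts together (18 N at most), so while it is pushed in, keep the downward press on the ledge near zero and let the lip hold it down; stop when the push passes about 12 N.
- wedge: Loose double-ended wedge, about 0.16 kg: polished steel bar 20 mm wide (x), 120 mm long (y), flat underside, origin at its centre. Both blades alike: 2.5 mm thick at the tip (y = +-60 mm), thickening evenly to 11.5 mm at y = +-36 mm. Black ribbed grip block on the middle, 17 mm wide (x), 44 mm long (y), 10 to 42 mm above the underside: pinch it across x from above. Starts flat.
- timer: Bystander: small pale standing timer, 32 x 66 x 62 mm. Leave alone.
- beaker: Bystander: clear beaker, 106 mm wide, 132 mm high. Leave alone.
- cap: Bystander: small round tube cap, 35 mm wide, 14 mm high. Leave alone.

How it is judged:
On the way, in this order (a step that is already met when the one before it is completed fails the run):
1. The wedge is picked up off the worktop (height (world z) of wedge above 0.03 m), for 0.1 s.
2. With the wedge in the seam, one side of the cover is up at least 2 mm from fully seated (contact force between wedge and housing above 0.3 N and z of any of lip_left, lip_right in the frame of housing above 0.045 m), for 0.1 s.
3. Both sides of the cover are at least 6 mm up from fully seated, the two within about 3.4 mm of each other (z of each of lip_left, lip_right in the frame of housing above 0.049 m and angle between lip_left's own z axis and vertical below 0.04 rad), for 0.2 s.
At the end, for the whole second after the job is handed in: Both lips of the cover stand at least 6 mm above their fully seated height (49 mm or more in the housing's frame), the cover tilted less than 0.04 rad (the sides within about 3.4 mm); the wedge lies at rest on the worktop, its middle more than 100 mm from the housing's middle and not touching it (all of step 3 and height (world z) of wedge between -0.01 and 0.02 m and linear speed of wedge below 0.02 m/s and horizontal distance between wedge and housing above 0.1 m and contact force between wedge and housing below 0.05 N).
It fails at once if The cover is pried crooked: one side more than 4.6 mm higher than the other (tilt over 0.055 rad) (angle between lip_left's own z axis and vertical above 0.055 rad).
It fails at once if The wedge is forced: more than 18 N between wedge and housing (ledge and cover together) (contact force between wedge and housing above 18 N).
It fails at once if The fingers touch the housing or its cover (contact force between the fingers and housing above 1 N).
It fails at once if The arm touches the housing or its cover (contact force between the arm and housing above 1 N).
It fails at once if A bystander is moved more than 15 mm (distance of any of timer, beaker, cap from where it was at the start of the episode above 0.015 m).
It also fails if it takes over 72 s, if anything falls off the work surface, if the arm or the gripper's body presses on something with over 40 N, if the wrist force passes 120 N, or if a joint passes its speed limit or range.

## Working session

There is one attempt and no reset: what is moved stays moved. The work goes in short steps, Python scripts to look and compute and a tool call to move; the robot and the scene stay as the last step left them, time stands still between calls to the robot, and variables do not carry over. Pictures are saved under pics/ and viewed, and the job is handed in when it is done.

Besides the shell and the picture viewer there is one more tool, called after "Emit:" as name(argument=value, ...) on one line, values as JSON. drive_tool: Moves the arm, as the interface text tells. Its arguments: {"type":"object","properties":{"steps":{"type":"array","items":{"type":"array","items":{"type":"number"}}},"squeeze":{"type":"number"}},"required":["steps"]}

```bash
mkdir -p pics; ls; python3 - <<'E'
from rig import manip
import cv2
s=manip.get_state()
print({k:(v if not hasattr(v,'__len__') else [round(float(a),4) for a in v]) for k,v in s.items()},manip.pinch_z)
for n in ["scene","top","wrist"]:
    cv2.imwrite(f"pics/{n}0.png",manip.get_image(n))
    c=manip.get_calibration(n); print(n,c)
    if n=="wrist": continue
    for o in ["housing","wedge","cover_top","lip_left","lip_right","ledge_left","ledge_right","timer","beaker","cap"]:
        r=manip.masks_of(n,o)
        print(o,[(round(float(d['conf']),2),[int(x) for x in d['location']],int(d['pixels'].sum())) for d in r[:3]])
print(manip.get_state()['clock'])
E
```

```text
pics
{'clock': 0.0, 'qpos': [1.073, 0.2766, 1.5061, 0.0, 1.3607, -0.121], 'qd': [0.0009, -0.0012, -0.0006, 0.0001, -0.0008, 0.0007], 'effort': [0.0002, -41.6777, -24.58, -0.0001, 0.0111, 0.0], 'position': [0.2113, 0.5342, 0.2305], 'ee_rot': [0.0004, 0.827, 0.5622, -0.0008], 'contact_force': [-0.1363, 0.4828, -0.0393], 'moment': [0.0165, 0.0305, -0.0252], 'width': 0.08501117134833036} -0.0187
scene {'camera_matrix': array([[408.91558709,   0.        , 318.87107939],
       [  0.        , 408.91558709, 197.64864274],
       [  0.        ,   0.        ,   1.        ]]), 'distortion': array([0.00396889, 0.        , 0.        , 0.        , 0.        ]), 'rvec': array([ 1.97878205, -0.47003229,  0.2666956 ]), 'tvec': array([-0.42004765,  0.28828296,  0.44572418])}
housing [(0.67, [318, 256], 3284)]
wedge [(0.72, [263, 214], 276)]
cover_top [(0.58, [320, 244], 1603), (0.2, [362, 219], 186)]
lip_left [(0.77, [323, 243], 1564)]
lip_right [(0.79, [321, 245], 1546)]
ledge_left [(0.58, [321, 258], 3183)]
ledge_right [(0.97, [319, 257], 3267)]
timer [(0.75, [395, 231], 1077), (0.63, [321, 257], 3
[... 477 characters left out ...]
]
wedge [(0.63, [257, 268], 518)]
cover_top [(0.74, [368, 251], 1692)]
lip_left [(0.78, [374, 254], 1619)]
lip_right [(0.59, [374, 253], 1631)]
ledge_left [(0.79, [372, 255], 2792)]
ledge_right [(0.87, [371, 254], 2724)]
timer [(0.84, [370, 178], 435)]
beaker [(0.73, [293, 158], 2748)]
cap [(0.53, [324, 184], 207)]
wrist {'camera_matrix': array([[324.81347801,   0.        , 318.67686921],
       [  0.        , 324.81347801, 202.22937396],
       [  0.        ,   0.        ,   1.        ]]), 'distortion': array([-0.03040236,  0.        ,  0.        ,  0.        ,  0.        ]), 'rvec': array([-2.36133258, -1.60281571, -0.2696913 ]), 'tvec': array([-0.57546024, -0.04141909,  0.37997786])}
1.15
```

View pics/scene0.png

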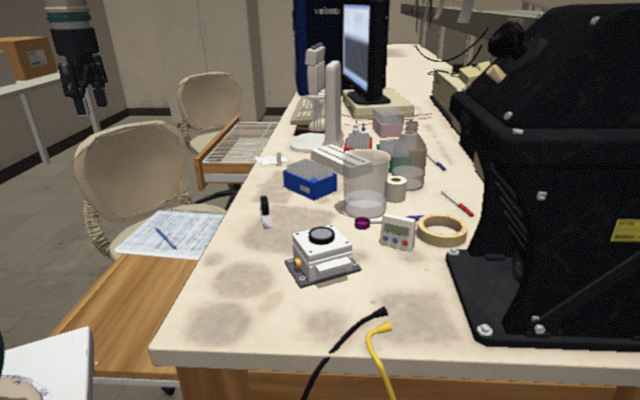

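View pics/top0.png

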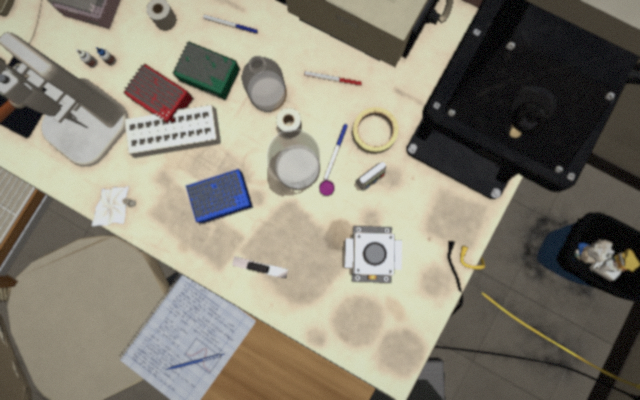

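View pics/wrist0.png

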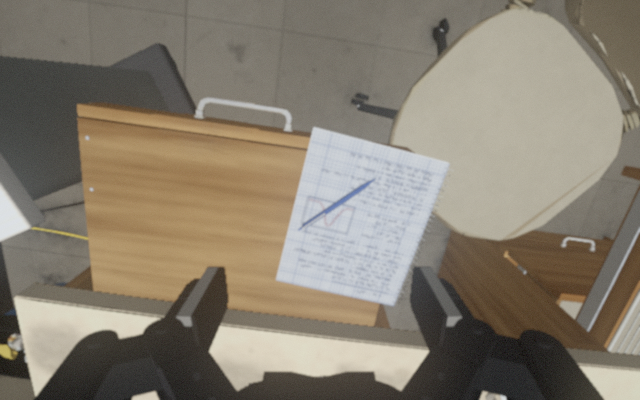

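```bash
cat > h.py <<'E'
import numpy as np, cv2
from rig import manip
def unproj(n,px,z,c=None):
    c=c or manip.get_calibration(n)
    px=np.array(px,float).reshape(-1,1,2)
    u=cv2.undistortPoints(px,c['camera_matrix'],c['distortion']).reshape(-1,2)
    R=cv2.Rodrigues(np.array(c['rvec']))[0]; t=np.array(c['tvec']).ravel()
    C=-R.T@t; d=np.c_[u,np.ones(len(u))]@R
    return C+d*((z-C[2])/d[:,2])[:,None]
def proj(n,P,c=None):
    c=c or manip.get_calibration(n)
    return cv2.projectPoints(np.array(P,float).reshape(-1,1,3),np.array(c['rvec']),np.array(c['tvec']),c['camera_matrix'],c['distortion'])[0].reshape(-1,2)
E
python3 - <<'E'
from h import *
im=manip.get_image("top")
for o,z in [("housing",.03),("wedge",.005),("cover_top",.062),("timer",.06),("beaker",.1),("cap",.014)]:
    r=manip.masks_of("top",o)
    if not r: print(o,'none');continue
    m=r[0]['pixels'].astype(np.uint8)
    cs=max(cv2.findContours(m,0,2)[0],key=cv2.contourArea).reshape(-1,2)
    W=unproj("top",cs,z)
    rr=cv2.minAreaRect((W[:,:2]*1000).astype(np.float32))
    print(o,r[0]['conf'],unproj("top",[r[0]['location']],z)[0].round(4),[np.round(a,1) for a in rr])
big=cv2.resize(im[210:300,215:415],None,fx=4,fy=4,interpolation=2)
cv2.imwrite("pics/topz.png",big)
im=manip.get_image("scene")
cv2.imwrite("pics/scenez.png",cv2.resize(im[180:295,240:380],None,fx=5,fy=5,interpolation=2))
E
```

```text
housing 0.94 [0.536  0.1237 0.03  ] [array([532.8, 126.2]), array([121.4, 118.5]), np.float64(86.7)]
wedge 0.75 [0.5076 0.3645 0.005 ] [array([507.8, 366.6]), array([120.2,  25.1]), np.float64(73.7)]
cover_top 0.95 [0.5345 0.1337 0.062 ] [array([533.9, 128.5]), array([83.1, 83.1]), np.float64(87.1)]
timer 0.7 [0.6944 0.1281 0.06  ] [array([694. , 127.3]), array([26.4, 70.4]), np.float64(37.0)]
beaker 0.92 [0.7225 0.2883 0.1   ] [array([722.4, 286.7]), array([107.8, 123.7]), np.float64(89.2)]
cap 0.59 [0.6751 0.2163 0.014 ] [array([676.6, 221.5]), array([32.3, 33.8]), np.float64(44.5)]
```

View pics/topz.png

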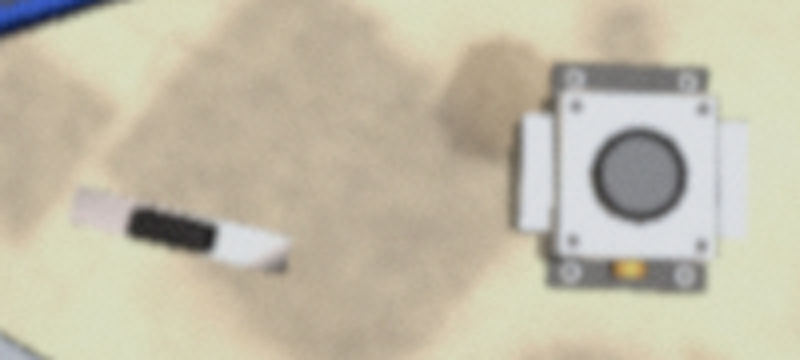

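View pics/scenez.png

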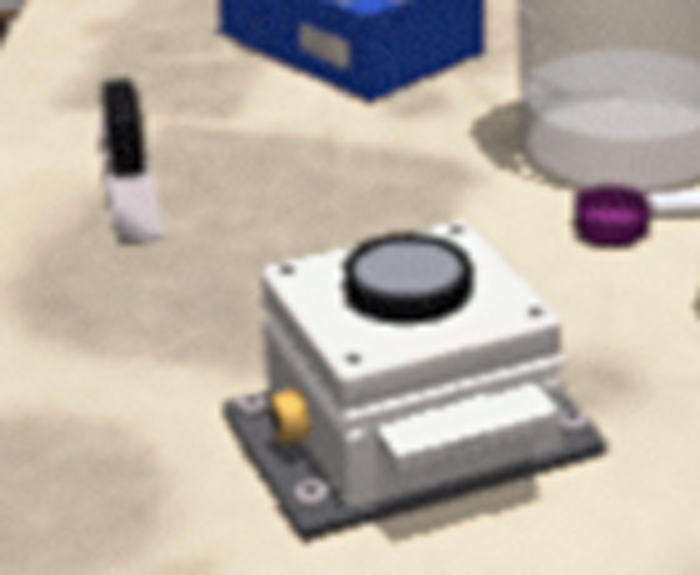

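```bash
cat >> h.py <<'E'
from scipy.spatial.transform import Rotation as Ro
def st():
    s=manip.get_state(); q=s['ee_rot']; R=Ro.from_quat([q[1],q[2],q[3],q[0]]).as_matrix()
    return s,np.array(s['position']),R
def goal(xyz,yaw_deg=None):
    s,p,R=st()
    d=R.T@(np.array(xyz)-p)*1000
    y0=np.degrees(np.arctan2(R[1,0],R[0,0]))
    t=0 if yaw_deg is None else -np.radians((yaw_deg-y0+180)%360-180)
    print('clock',round(s['clock'],2),'p',p.round(4),'yaw',round(y0,2),'tilt',np.degrees(np.arccos(-R[2,2])).round(2),'F',np.round(s['contact_force'],2),'w',round(s['width'],4),'q',np.round(s['qpos'],2))
    print('shift mm',d.round(1),'turn',round(t,3))
E
python3 - <<'E'
from h import *
goal([.508,.3666,.16],-16.3)
E
```

```text
clock 1.55 p [0.2116 0.5347 0.2313] yaw 68.41 tilt 0.0 F [-0.02  0.36 -0.4 ] w 0.0854 q [ 1.07  0.28  1.5   0.    1.36 -0.12]
shift mm [-47.2 337.4  71.3] turn 1.478
```

Emit:
drive_tool(steps=[[-7,48,10,0.15,1],[-14,96,20,0.3,1],[-21,144,30,0.45,1],[-28,192,40,0.6,1],[-35,240,50,0.75,1]])

```text
clock: 2.05
position: [0.4234, 0.4128, 0.1811]
ee_rot: [-0.0, 0.976, 0.217, 0.0]
contact_force: [-0.2, 0.6, 0.3]
width: 0.0855
```

```bash
python3 - <<'E'
from h import *
goal([.508,.3666,.16],-16.3)
E
```

```text
clock 2.05 p [0.4234 0.4128 0.1811] yaw 25.09 tilt 0.04 F [-0.2   0.61  0.33] w 0.0855 q [0.66 0.33 1.55 0.   1.26 0.22]
shift mm [57.  77.8 21.1] turn 0.722
```

Emit:
drive_tool(steps=[[20,30,7,0.15,1],[40,60,14,0.3,1],[57,78,21,0.45,1],[57,78,21,0.6,1],[57,78,21,0.722,1]])

```text
clock: 2.55
position: [0.509, 0.3656, 0.1594]
ee_rot: [-0.0, 0.989, -0.145, -0.0]
contact_force: [-0.6, -0.3, -0.3]
width: 0.0854
```

```bash
python3 - <<'E'
from h import *
goal([.508,.3666,.03],-16.3)
cv2.imwrite("pics/w1.png",manip.get_image("wrist"))
for o in ["wedge","housing","cover_top"]:
    for r in manip.masks_of("wrist",o)[:2]:
        m=r['pixels'].astype(np.uint8)
        cs=max(cv2.findContours(m,0,2)[0],key=cv2.contourArea).reshape(-1,2)
        z={"wedge":.01,"housing":.03,"cover_top":.062}[o]
        W=unproj("wrist",cs,z)
        rr=cv2.minAreaRect((W[:,:2]*1000).astype(np.float32))
        print(o,r['conf'],r['location'],[np.round(a,1) for a in rr])
E
```

```text
clock 2.55 p [0.509  0.3656 0.1594] yaw -16.71 tilt 0.03 F [-0.63 -0.28 -0.35] w 0.0854 q [0.51 0.4  1.5  0.   1.24 0.8 ]
shift mm [ -1.2  -0.7 129.4] turn -0.007
wedge 0.87 [318.6, 173.0] [array([508.8, 370. ]), array([117.1,  20.5]), np.float64(76.3)]
wedge 0.5 [585.1, 219.0] [array([778. , 231.2]), array([121.4, 260.8]), np.float64(37.2)]
housing 0.73 [389.9, 353.5] [array([525.4, 158.5]), array([77.8, 89.2]), np.float64(88.1)]
cover_top 0.96 [396.9, 373.1] [array([532.5, 183. ]), array([38. , 34.5]), np.float64(46.2)]
```

View pics/w1.png

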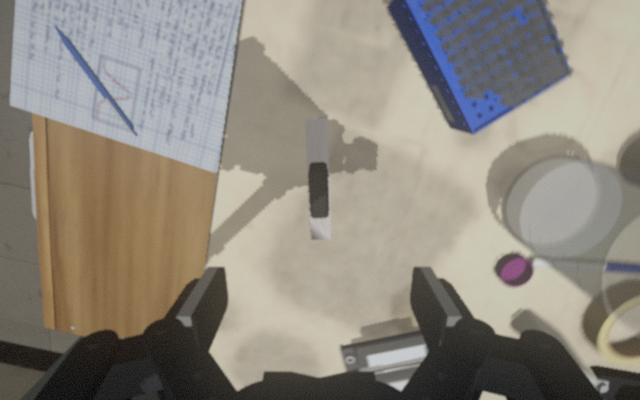

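```bash
python3 - <<'E'
from h import *
im=cv2.imread("pics/w1.png")
cv2.imwrite("pics/w1z.png",cv2.resize(im[100:260,270:370],None,fx=5,fy=5,interpolation=2)[:600] if 0 else cv2.resize(im[105:255,270:370],None,fx=4,fy=4,interpolation=2))
r=manip.masks_of("wrist","wedge")[0]
m=r['pixels']
for y in range(110,250,8):
    xs=np.where(m[y])[0]
    if len(xs): print(y,xs.min(),xs.max())
c=manip.get_calibration("wrist")
R=cv2.Rodrigues(c['rvec'])[0]; print('cam',(-R.T@c['tvec']).round(3))
E
```

```text
118 305 326
126 305 326
134 305 327
142 306 327
150 306 327
158 306 328
166 306 328
174 307 328
182 308 329
190 308 329
198 309 329
206 309 329
214 310 330
222 310 330
230 311 330
238 312 330
cam [0.532 0.448 0.302]
```

View pics/w1z.png

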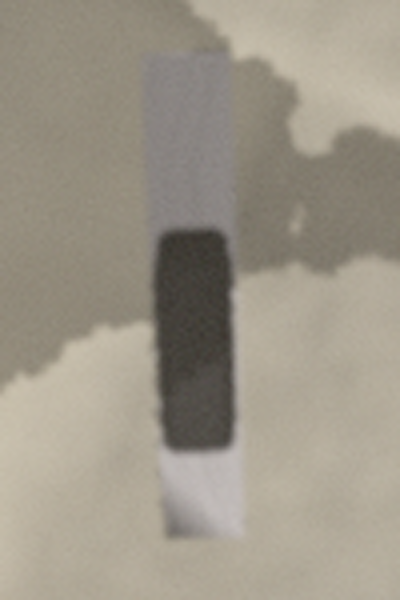

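```bash
python3 - <<'E'
from h import *
W=unproj("wrist",[[316.7,118],[320.7,239.3]],.002); d=W[0]-W[1]
print(W.round(4),W.mean(0).round(4),np.linalg.norm(d),np.degrees(np.arctan2(d[1],d[0]))-90)
g=unproj("wrist",[[270+195/4,105+340/4]],.042);print('grip top mid',g.round(4))
m=W.mean(0); goal([m[0],m[1],.06],-14.5)
E
```

```text
[[0.5234 0.4259 0.002 ]
 [0.4936 0.3097 0.002 ]] [0.5085 0.3678 0.002 ] 0.11990774427251359 -14.36921113740226
grip top mid [[0.5097 0.3722 0.042 ]]
clock 2.8 p [0.508  0.3665 0.1602] yaw -16.13 tilt 0.05 F [ 0.38 -1.38  0.11] w 0.0855 q [0.51 0.4  1.5  0.   1.24 0.8 ]
shift mm [ 1.000e-01 -1.300e+00  1.002e+02] turn -0.028
```

Emit:
drive_tool(steps=[[0,-1.3,40,-0.028,1],[0,-1.3,80,-0.028,1],[0,-1.3,110,-0.028,1],[0,-1.3,130,-0.028,1],[0,-1.3,144,-0.028,1]])

```text
clock: 3.3
position: [0.5075, 0.3677, 0.0146]
ee_rot: [0.0, 0.992, -0.125, -0.001]
contact_force: [-0.6, -0.2, 0.5]
width: 0.085
```

```bash
python3 - <<'E'
from h import *
goal([.5085,.3679,.016],-14.4)
cv2.imwrite("pics/w2.png",manip.get_image("wrist"))
E
```

```text
clock 3.3 p [0.5075 0.3677 0.0146] yaw -14.41 tilt 0.08 F [-0.61 -0.17  0.53] w 0.085 q [0.52 0.54 1.67 0.   0.93 0.77]
shift mm [ 1.  -0.5 -1.4] turn -0.0
```

View pics/w2.png

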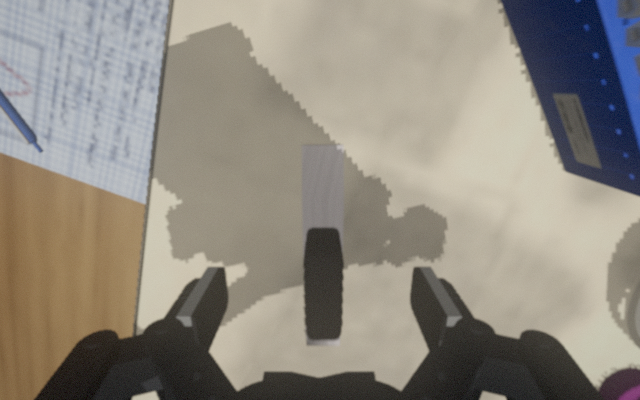

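Emit:
drive_tool(steps=[[1,0,-2,0,-0.5],[1,0,-2,0,-1],[1,0,-2,0,-1],[1,0,-2,0,-1],[1,0,-2,0,-1]], squeeze=70)

```text
clock: 3.85
position: [0.5083, 0.3672, 0.0162]
ee_rot: [0.0, 0.992, -0.126, -0.001]
contact_force: [0.8, -0.0, 0.1]
width: 0.0146
```

Emit:
drive_tool(steps=[[0,0,0,0,-1],[0,0,0,0,-1],[0,0,0,0,-1]])

```text
clock: 4.15
position: [0.5081, 0.3671, 0.0161]
ee_rot: [0.001, 0.992, -0.126, -0.001]
contact_force: [-0.1, -0.9, -0.7]
width: 0.0148
```

```bash
python3 - <<'E'
from h import *
goal([.5085,.3679,.15],-3)
cv2.imwrite("pics/w3.png",manip.get_image("wrist"))
E
```

```text
clock 4.15 p [0.5081 0.3671 0.0161] yaw -14.43 tilt 0.13 F [-0.14 -0.86 -0.65] w 0.0148 q [0.51 0.53 1.67 0.   0.94 0.77]
shift mm [-1.000e-01 -6.000e-01 -1.339e+02] turn -0.199
```

View pics/w3.png

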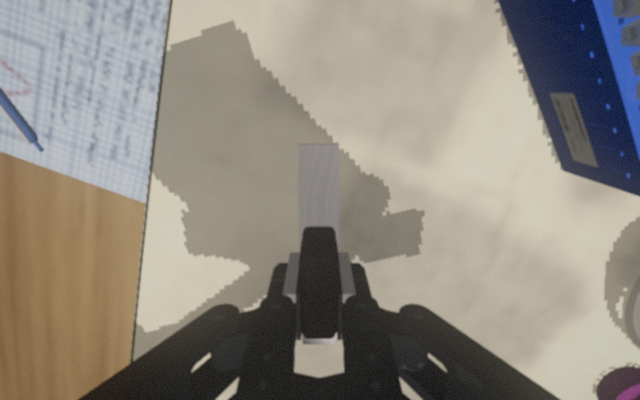

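```bash
python3 - <<'E'
from h import *
s,p,R=st()
W=unproj("wrist",[[319.5,143.8]],.0025)[0]
print((R.T@(W-p)*1000).round(1), p)
W=unproj("wrist",[[320.5,344]],.002)[0]
print((R.T@(W-p)*1000).round(1), p)
E
```

```text
[  0.4 -60.7  13.5] [0.50812638 0.36712585 0.0161161 ]
[ 1.  59.2 14.2] [0.50812638 0.36712585 0.0161161 ]
```

Emit:
drive_tool(steps=[[0,0,-20,0,-1],[0,0,-50,0,-1],[0,0,-90,-0.1,-1],[0,0,-130,-0.2,-1],[0,0,-130,-0.2,-1]])

```text
clock: 4.7
position: [0.5119, 0.3693, 0.1524]
ee_rot: [-0.003, 1.0, -0.025, 0.004]
contact_force: [0.9, 0.6, -1.2]
width: 0.0148
```

```bash
python3 - <<'E'
from h import *
goal([.5,.25,.15],-3)
im=manip.get_image("wrist")
cv2.imwrite("pics/w4.png",im)
s,p,R=st()
im=manip.get_image("top")
cv2.imwrite("pics/top4.png",cv2.resize(im[200:310,220:420],None,fx=4,fy=4,interpolation=2))
E
```

```text
clock 4.7 p [0.5119 0.3693 0.1524] yaw -2.9 tilt 0.58 F [ 0.87  0.58 -1.18] w 0.0148 q [0.51 0.4  1.51 0.   1.22 0.57]
shift mm [ -5.9 119.7   1.7] turn 0.002
```

View pics/w4.png

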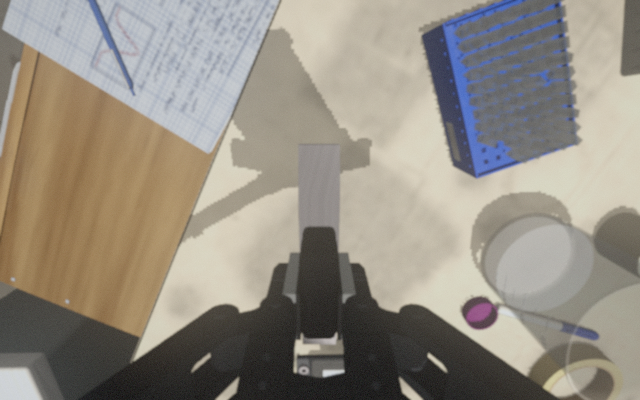

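View pics/top4.png

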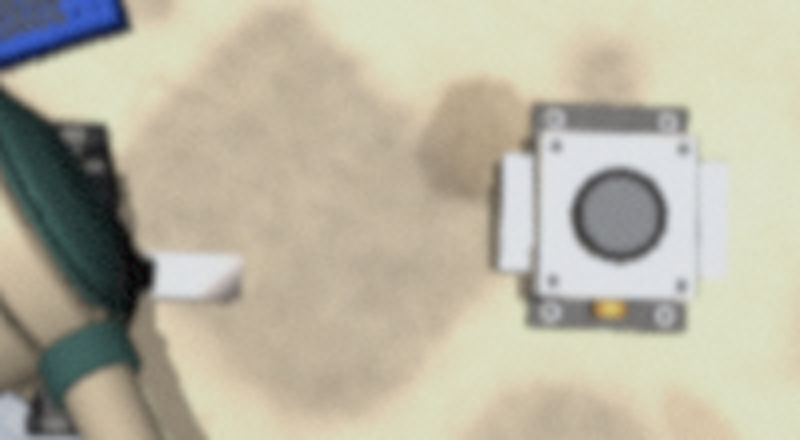

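```bash
python3 - <<'E'
from h import *
im=manip.get_image("top")
cv2.imwrite("pics/top5.png",cv2.resize(im[220:290,335:410],None,fx=8,fy=8,interpolation=2))
from scipy.optimize import least_squares
pk=[((42,42,62),(537,131)),((42,-42,62),(699,135)),((-42,-42,62),(695,298)),((-42,42,62),(533,293)),
((60,42,8),(533,101)),((60,-42,8),(688,107)),((-60,-42,8),(684,332)),((-60,42,8),(527,326))
,((30,58,40),(503,152)),((-30,58,40),(497,271)),((30,-58,40),(729,162)),((-30,-58,40),(724,280))]
P=np.array([a for a,b in pk],float)/1000; U=np.array([b for a,b in pk],float)/4+[220,200]-.375
c=manip.get_calibration("top")
def f(q):
    R=Ro.from_euler('z',q[2]).as_matrix()
    return (proj("top",P@R.T+[q[0],q[1],0],c)-U).ravel()
r=least_squares(f,[.533,.127,-.05],loss='soft_l1')
print(r.x[:2].round(4),np.degrees(r.x[2]).round(2)); print(r.fun.reshape(-1,2).round(1))
E
```

```text
[0.5352 0.1271] -2.85
[[-0.2 -0.7]
 [ 0.9 -0.1]
 [ 1.   1.1]
 [-0.5  0.6]
 [-0.3 -0.1]
 [ 0.2 -0.1]
 [-0.   0.3]
 [-0.6  0.1]
 [-0.2  0.2]
 [ 0.4 -0.4]
 [-0.5 -0.2]
 [ 0.2 -0.4]]
```

View pics/top5.png

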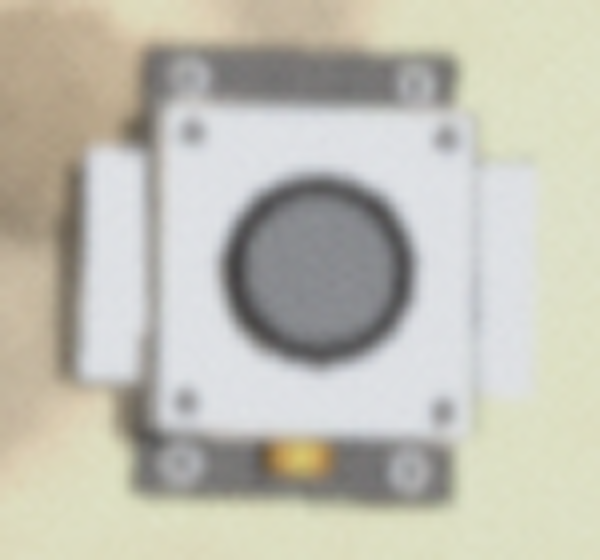

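```bash
cat >> h.py <<'E'
HX,HY,HA=.5352,.1271,np.radians(-2.87)
def hgoal(yh,z,xh=0.0):
    goal([HX+np.cos(HA)*xh-np.sin(HA)*yh,HY+np.sin(HA)*xh+np.cos(HA)*yh,z],np.degrees(HA))
    s,p,R=st(); d=p[:2]-[HX,HY]
    print('in housing frame: x %.1f y %.1f mm z %.1f'%(1000*(np.cos(HA)*d[0]+np.sin(HA)*d[1]),1000*(-np.sin(HA)*d[0]+np.cos(HA)*d[1]),1000*p[2]), 'F', np.round(s['contact_force'],2))
def fbase(n=5):
    F=[]
    for i in range(n):
        manip.get_image("scene"); F.append(manip.get_state()['contact_force'])
    print('mean F',np.mean(F,0).round(2),'std',np.std(F,0).round(2))
E
python3 - <<'E'
from h import *
hgoal(.112,.075)
E
```

```text
clock 4.85 p [0.5077 0.3669 0.1454] yaw -3.01 tilt 0.22 F [-0.04 -0.09 -2.27] w 0.0148 q [0.51 0.41 1.52 0.   1.22 0.57]
shift mm [ 40.  125.9  70.5] turn -0.002
in housing frame: x -39.5 y 238.1 mm z 145.4 F [-0.04 -0.09 -2.27]
```

Emit:
drive_tool(steps=[[15,40,20,0,-1],[30,80,40,0,-1],[40,110,60,0,-1],[40,126,70,-0.002,-1],[40,126,70,-0.002,-1]])

```text
clock: 5.35
position: [0.5379, 0.2362, 0.0722]
ee_rot: [0.002, 1.0, -0.027, -0.006]
contact_force: [-0.2, -0.2, -1.6]
width: 0.015
```

Emit:
drive_tool(steps=[[0,0,0,0,-1]])

```text
clock: 5.45
position: [0.5378, 0.2369, 0.0719]
ee_rot: [0.002, 1.0, -0.027, -0.006]
contact_force: [0.5, 0.3, -1.8]
width: 0.0146
```

```bash
python3 - <<'E'
from h import *
fbase(6)
hgoal(.110,.060)
cv2.imwrite("pics/w6.png",manip.get_image("wrist"))
im=manip.get_image("scene")
cv2.imwrite("pics/s6.png",cv2.resize(im[170:290,240:380],None,fx=5,fy=5,interpolation=2))
E
```

```text
mean F [ 0.09  0.05 -1.65] std [0.38 0.44 0.47]
clock 5.75 p [0.5381 0.2374 0.0728] yaw -3.0 tilt 0.61 F [ 0.48  0.54 -2.13] w 0.0151 q [ 0.3   0.43  1.7  -0.    1.03  0.35]
shift mm [ 2.7  0.2 12.8] turn -0.002
in housing frame: x -2.6 y 110.3 mm z 72.8 F [ 0.48  0.54 -2.13]
```

View pics/w6.png

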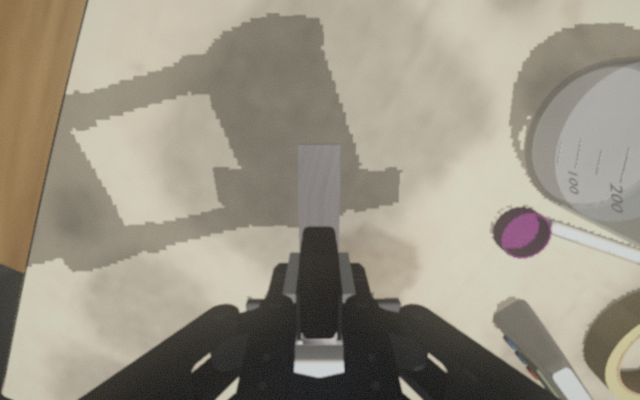

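View pics/s6.png

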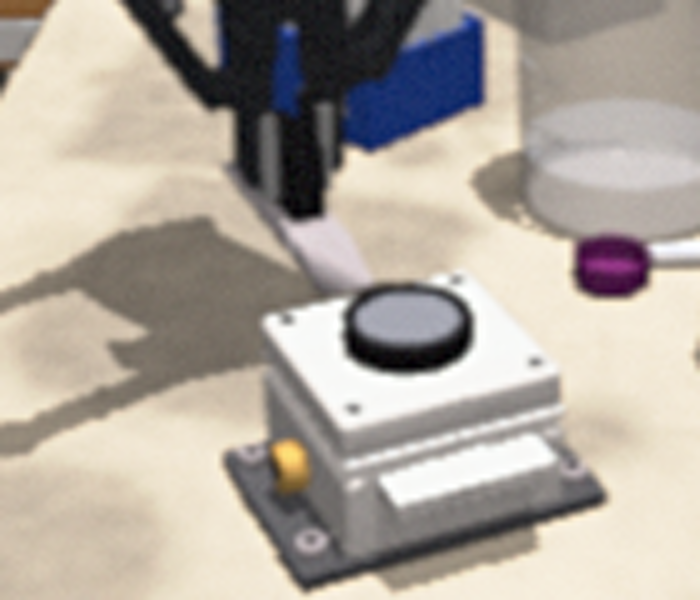

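```bash
cat >> h.py <<'E'
def tilt():
    s,p,R=st(); print('toolz (deg off) x,y',np.degrees(R[:2,2]).round(2),'tool y axis z-comp deg',np.degrees(R[2,1]).round(2))
E
python3 - <<'E'
from h import *
for i in range(4):
    manip.get_image("top"); tilt(); s,p,R=st(); print((p*1000).round(1))
E
```

```text
toolz (deg off) x,y [-0.61 -0.22] tool y axis z-comp deg 0.26
[538.  236.8  72.6]
toolz (deg off) x,y [-0.62 -0.23] tool y axis z-comp deg 0.26
[538.  236.6  72.5]
toolz (deg off) x,y [-0.64 -0.23] tool y axis z-comp deg 0.27
[537.9 236.5  72.4]
toolz (deg off) x,y [-0.64 -0.23] tool y axis z-comp deg 0.27
[537.9 236.4  72.4]
```

Emit:
drive_tool(steps=[[1,0,4,0,-1],[2,0,8,0,-1],[2.5,0,11,0,-1],[2.5,0,13,0,-1],[2.5,0,13,0,-1]])

```text
clock: 6.55
position: [0.54, 0.236, 0.0588]
ee_rot: [0.002, 1.0, -0.027, -0.006]
contact_force: [0.1, -0.1, -1.5]
width: 0.0148
```

```bash
python3 - <<'E'
from h import *
fbase(4);tilt()
hgoal(.110,.056)
E
```

```text
mean F [-0.41  0.05 -1.51] std [0.18 0.38 0.12]
toolz (deg off) x,y [-0.63 -0.23] tool y axis z-comp deg 0.26
clock 6.75 p [0.5404 0.2362 0.0594] yaw -3.06 tilt 0.67 F [-0.47  0.1  -1.6 ] w 0.0145 q [ 0.29  0.44  1.71 -0.    1.    0.35]
shift mm [ 0.3 -0.8  3.4] turn -0.003
in housing frame: x -0.3 y 109.3 mm z 59.4 F [-0.47  0.1  -1.6 ]
```

Emit:
drive_tool(steps=[[0,0,0.5,0,-1],[0,0,1,0,-1],[0,0,1.5,0,-1],[0,0,2,0,-1],[0,0,2,0,-1]])

```text
clock: 7.25
position: [0.5403, 0.2362, 0.0573]
ee_rot: [0.002, 1.0, -0.027, -0.006]
contact_force: [-0.5, 0.9, -1.3]
width: 0.0149
```

Emit:
drive_tool(steps=[[0,0,0.3,0,-1],[0,0,0.6,0,-1],[0,0,0.6,0,-1]])

```text
clock: 7.55
position: [0.5402, 0.2362, 0.0567]
ee_rot: [0.002, 1.0, -0.027, -0.006]
contact_force: [0.4, 0.2, -0.9]
width: 0.0149
```

Emit:
drive_tool(steps=[[0,0,0.3,0,-1],[0,0,0.6,0,-1],[0,0,0.6,0,-1]])

```text
clock: 7.85
position: [0.5402, 0.2362, 0.056]
ee_rot: [0.002, 1.0, -0.027, -0.006]
contact_force: [-0.8, -0.4, -1.4]
width: 0.0149
```

```bash
python3 - <<'E'
from h import *
fbase(3);tilt()
hgoal(.110,.056)
E
```

```text
mean F [-0.24  0.05 -1.49] std [0.51 0.25 0.36]
toolz (deg off) x,y [-0.64 -0.24] tool y axis z-comp deg 0.27
clock 8.0 p [0.5402 0.2362 0.0561] yaw -3.05 tilt 0.69 F [-0.25  0.25 -1.1 ] w 0.0146 q [ 0.29  0.45  1.71 -0.    1.    0.35]
shift mm [ 0.4 -0.8  0.1] turn -0.003
in housing frame: x -0.4 y 109.2 mm z 56.1 F [-0.25  0.25 -1.1 ]
```

Continue down in small steps.

Emit:
drive_tool(steps=[[0,0,0.4,0,-1],[0,0,0.4,0,-1]])

```text
clock: 8.2
position: [0.5403, 0.2362, 0.0559]
ee_rot: [0.002, 1.0, -0.027, -0.005]
contact_force: [-0.6, -0.4, -0.0]
width: 0.0144
```

Emit:
drive_tool(steps=[[0,0,0.4,0,-1],[0,0,0.4,0,-1]])

```text
clock: 8.4
position: [0.5403, 0.2363, 0.0558]
ee_rot: [0.002, 1.0, -0.027, -0.005]
contact_force: [-0.5, 0.8, 1.5]
width: 0.0148
```

```bash
python3 - <<'E'
from h import *
fbase(3);tilt()
hgoal(.110,.056)
E
```

```text
mean F [-0.63  0.13  1.92] std [0.2  0.25 0.48]
toolz (deg off) x,y [-0.62 -0.23] tool y axis z-comp deg 0.26
clock 8.55 p [0.5403 0.2363 0.0557] yaw -3.06 tilt 0.66 F [-0.8  -0.22  2.61] w 0.0149 q [ 0.29  0.45  1.71 -0.    0.99  0.35]
shift mm [ 0.3 -0.7 -0.3] turn -0.003
in housing frame: x -0.4 y 109.3 mm z 55.7 F [-0.8  -0.22  2.61]
```

Emit:
drive_tool(steps=[[0,1,-0.2,0,-1],[0,2,-0.2,0,-1],[0,3,-0.2,0,-1],[0,4.5,-0.2,0,-1],[0,6,-0.2,0,-1]])

```text
clock: 9.05
position: [0.5401, 0.2302, 0.0559]
ee_rot: [0.002, 1.0, -0.027, -0.005]
contact_force: [0.1, 0.4, 0.6]
width: 0.0149
```

```bash
python3 - <<'E'
from h import *
fbase(3);tilt()
hgoal(.110,.056)
E
```

```text
mean F [ 0.12 -0.49 -0.42] std [0.34 0.14 0.71]
toolz (deg off) x,y [-0.62 -0.25] tool y axis z-comp deg 0.28
clock 9.2 p [0.54   0.23   0.0559] yaw -3.06 tilt 0.67 F [ 0.55 -0.31  0.49] w 0.0147 q [ 0.28  0.45  1.72 -0.    0.99  0.34]
shift mm [ 0.3 -7.  -0.1] turn -0.003
in housing frame: x -0.3 y 103.0 mm z 55.9 F [ 0.55 -0.31  0.49]
```

Emit:
drive_tool(steps=[[0,0.7,0,0,-1],[0,1.4,0,0,-1],[0,2,0,0,-1]])

```text
clock: 9.5
position: [0.5399, 0.228, 0.056]
ee_rot: [0.002, 1.0, -0.027, -0.005]
contact_force: [0.0, 0.8, -0.1]
width: 0.0146
```

Emit:
drive_tool(steps=[[0,0.5,0,0,-1],[0,1,0,0,-1],[0,1,0,0,-1]])

```text
clock: 9.8
position: [0.5398, 0.2269, 0.0559]
ee_rot: [0.002, 1.0, -0.027, -0.005]
contact_force: [0.6, -0.4, -0.0]
width: 0.0146
```

Emit:
drive_tool(steps=[[0,0.5,0,0,-1],[0,1,0,0,-1],[0,1,0,0,-1]])

```text
clock: 10.1
position: [0.5398, 0.2258, 0.056]
ee_rot: [0.002, 1.0, -0.027, -0.005]
contact_force: [-0.6, -0.1, 1.0]
width: 0.0148
```

```bash
python3 - <<'E'
from h import *
fbase(3);tilt()
hgoal(.110,.056)
E
```

```text
mean F [0.02 0.82 0.07] std [0.69 0.54 0.54]
toolz (deg off) x,y [-0.62 -0.26] tool y axis z-comp deg 0.29
clock 10.25 p [0.5398 0.2258 0.056 ] yaw -3.06 tilt 0.68 F [-0.92  1.49  0.34] w 0.0144 q [ 0.28  0.44  1.72 -0.    0.99  0.33]
shift mm [  0.3 -11.2  -0.1] turn -0.003
in housing frame: x -0.4 y 98.8 mm z 56.0 F [-0.92  1.49  0.34]
```

Emit:
drive_tool(steps=[[0,0.5,0,0,-1],[0,1,0,0,-1],[0,1,0,0,-1]])

```text
clock: 10.55
position: [0.5397, 0.2248, 0.0559]
ee_rot: [0.002, 1.0, -0.027, -0.005]
contact_force: [-0.4, 0.9, -0.6]
width: 0.0148
```

Emit:
drive_tool(steps=[[0,0.5,0,0,-1],[0,1,0,0,-1],[0,1,0,0,-1]])

```text
clock: 10.85
position: [0.5397, 0.2238, 0.056]
ee_rot: [0.002, 1.0, -0.027, -0.005]
contact_force: [0.3, 0.3, -0.4]
width: 0.0153
```

```bash
python3 - <<'E'
from h import *
fbase(3);tilt()
hgoal(.110,.056)
im=manip.get_image("scene")
cv2.imwrite("pics/s7.png",cv2.resize(im[190:290,270:370],None,fx=6,fy=6,interpolation=2))
E
```

```text
mean F [ 0.19  1.09 -0.01] std [0.61 0.27 0.38]
toolz (deg off) x,y [-0.62 -0.25] tool y axis z-comp deg 0.28
clock 11.0 p [0.5397 0.2238 0.056 ] yaw -3.06 tilt 0.67 F [-0.63  0.75  0.53] w 0.0147 q [ 0.27  0.44  1.72 -0.    0.99  0.33]
shift mm [  0.3 -13.2  -0.1] turn -0.003
in housing frame: x -0.4 y 96.8 mm z 56.0 F [-0.63  0.75  0.53]
```

View pics/s7.png

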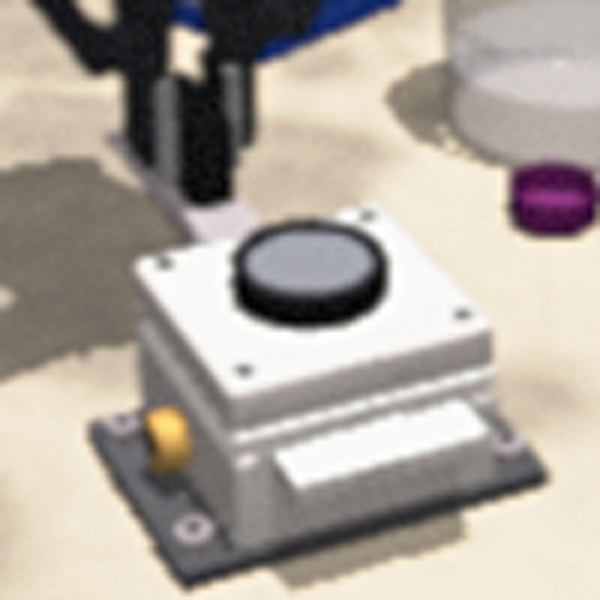

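Emit:
drive_tool(steps=[[0,0.5,0,0,-1],[0,1,0,0,-1],[0,1,0,0,-1]])

```text
clock: 11.35
position: [0.5397, 0.2234, 0.0561]
ee_rot: [0.002, 1.0, -0.027, -0.005]
contact_force: [-0.2, 3.7, -0.3]
width: 0.0146
```

Emit:
drive_tool(steps=[[0,0.5,0,0,-1],[0,1,0,0,-1],[0,1,0,0,-1]])

```text
clock: 11.65
position: [0.5398, 0.2231, 0.0561]
ee_rot: [0.001, 1.0, -0.027, -0.005]
contact_force: [-0.3, 4.8, 0.5]
width: 0.0148
```

Emit:
drive_tool(steps=[[0,0.5,0,0,-1],[0,1,0,0,-1],[0,1,0,0,-1]])

```text
clock: 11.95
position: [0.5399, 0.2228, 0.0563]
ee_rot: [0.0, 1.0, -0.027, -0.005]
contact_force: [-0.1, 7.1, -0.2]
width: 0.015
```

```bash
python3 - <<'E'
from h import *
fbase(3);tilt()
hgoal(.110,.056)
E
```

```text
mean F [-0.23  5.25 -0.17] std [0.54 0.44 0.23]
toolz (deg off) x,y [-0.56 -0.03] tool y axis z-comp deg 0.06
clock 12.1 p [0.5399 0.2228 0.0562] yaw -3.14 tilt 0.56 F [-0.91  5.48  0.15] w 0.015 q [0.27 0.44 1.73 0.   0.99 0.32]
shift mm [  0.1 -14.2   0.2] turn -0.005
in housing frame: x -0.1 y 95.8 mm z 56.2 F [-0.91  5.48  0.15]
```

Emit:
drive_tool(steps=[[0,0.6,0,0,-1],[0,1,0,0,-1],[0,1.3,0,0,-1],[0,1.3,0,0,-1]])

```text
clock: 12.5
position: [0.54, 0.2223, 0.0563]
ee_rot: [-0.0, 1.0, -0.028, -0.005]
contact_force: [-0.7, 5.2, 0.6]
width: 0.0144
```

Emit:
drive_tool(steps=[[0,0.6,0,0,-1],[0,1,0,0,-1],[0,1.3,0,0,-1],[0,1.3,0,0,-1]])

```text
clock: 12.9
position: [0.54, 0.2218, 0.0564]
ee_rot: [-0.001, 1.0, -0.028, -0.004]
contact_force: [-0.9, 5.9, -0.5]
width: 0.0144
```

```bash
python3 - <<'E'
from h import *
fbase(3);tilt()
hgoal(.110,.056)
for n in ["scene"]:
  im=manip.get_image(n)
  cv2.imwrite("pics/s8.png",cv2.resize(im[190:290,270:370],None,fx=6,fy=6,interpolation=2))
E
```

```text
mean F [-0.18  5.69 -0.24] std [0.16 0.65 0.42]
toolz (deg off) x,y [-0.51  0.15] tool y axis z-comp deg -0.13
clock 13.05 p [0.5401 0.2218 0.0564] yaw -3.2 tilt 0.53 F [-0.23  5.41  0.01] w 0.0149 q [0.27 0.44 1.73 0.01 0.98 0.32]
shift mm [ -0.2 -15.2   0.4] turn -0.006
in housing frame: x 0.1 y 94.8 mm z 56.4 F [-0.23  5.41  0.01]
```

View pics/s8.png

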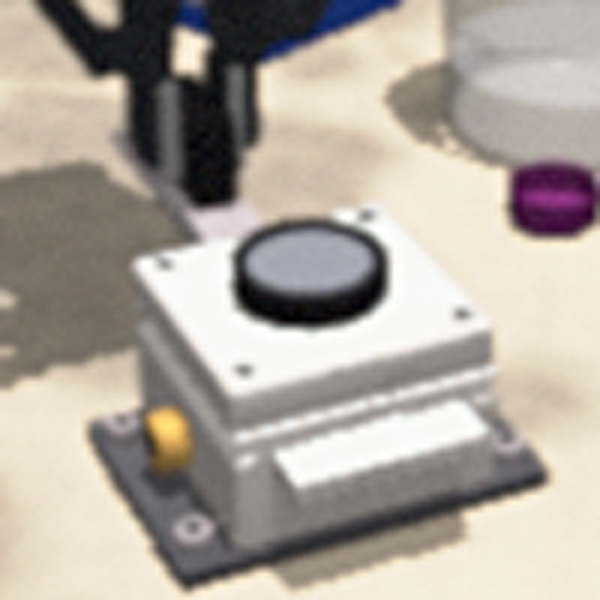

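Emit:
drive_tool(steps=[[0,0.7,0,0,-1],[0,1.2,0,0,-1],[0,1.6,0,0,-1],[0,2,0,0,-1],[0,2.3,0,0,-1]])

```text
clock: 13.6
position: [0.5402, 0.2204, 0.0565]
ee_rot: [-0.002, 1.0, -0.028, -0.004]
contact_force: [-0.2, 6.4, -1.0]
width: 0.0152
```

Emit:
drive_tool(steps=[[0,0.7,0,0,-1],[0,1.2,0,0,-1],[0,1.7,0,0,-1],[0,2.1,0,0,-1],[0,2.5,0,0,-1]])

```text
clock: 14.1
position: [0.5403, 0.2187, 0.0565]
ee_rot: [-0.003, 1.0, -0.028, -0.004]
contact_force: [0.3, 6.4, -0.4]
width: 0.0148
```

```bash
python3 - <<'E'
from h import *
fbase(3);tilt()
hgoal(.0909,.056)
E
```

```text
mean F [ 0.55  5.53 -0.08] std [0.42 0.3  0.17]
toolz (deg off) x,y [-0.43  0.33] tool y axis z-comp deg -0.31
clock 14.25 p [0.5403 0.2186 0.0566] yaw -3.25 tilt 0.54 F [ 1.14  5.92 -0.1 ] w 0.0148 q [0.26 0.44 1.73 0.01 0.98 0.31]
shift mm [-0.5  0.7  0.6] turn -0.007
in housing frame: x 0.5 y 91.6 mm z 56.6 F [ 1.14  5.92 -0.1 ]
```

Emit:
drive_tool(steps=[[0,0.7,0,0,-1],[0,1.1,0,0,-1],[0,1.4,0,0,-1],[0,1.4,0,0,-1]])

```text
clock: 14.65
position: [0.5404, 0.2179, 0.0566]
ee_rot: [-0.004, 1.0, -0.029, -0.004]
contact_force: [-0.4, 5.4, -0.7]
width: 0.0145
```

```bash
python3 - <<'E'
from h import *
fbase(2);tilt()
hgoal(.102,.056)
im=manip.get_image("scene")
cv2.imwrite("pics/s9.png",cv2.resize(im[190:290,270:370],None,fx=6,fy=6,interpolation=2))
E
```

```text
mean F [-0.25  6.15  0.27] std [0.15 0.04 0.24]
toolz (deg off) x,y [-0.4   0.41] tool y axis z-comp deg -0.39
clock 14.75 p [0.5404 0.218  0.0566] yaw -3.27 tilt 0.58 F [-0.09  6.11  0.5 ] w 0.0147 q [0.26 0.44 1.73 0.01 0.98 0.31]
shift mm [ -0.7 -11.    0.7] turn -0.007
in housing frame: x 0.7 y 91.0 mm z 56.6 F [-0.09  6.11  0.5 ]
```

View pics/s9.png

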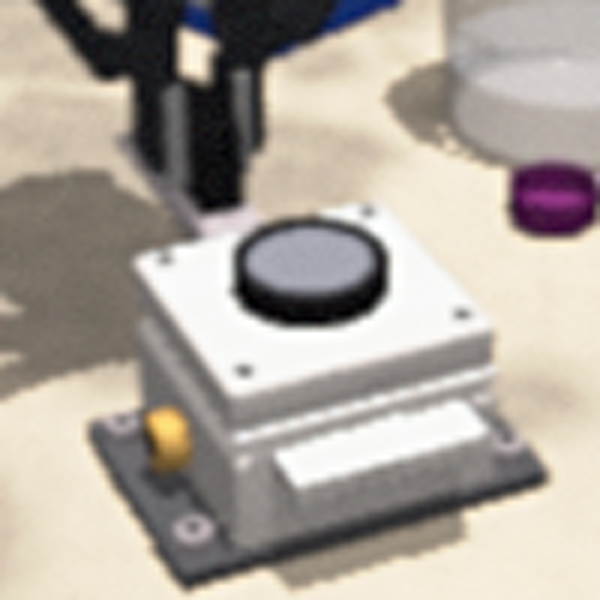

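Emit:
drive_tool(steps=[[0,-2,0,0,-1],[0,-5,0,0,-1],[0,-10,-0.5,0,-1],[0,-16,-1,0,-1],[0,-24,-4,0,-1]])

```text
clock: 15.3
position: [0.5413, 0.242, 0.0604]
ee_rot: [-0.003, 1.0, -0.029, -0.004]
contact_force: [0.4, -0.2, -1.1]
width: 0.0149
```

```bash
python3 - <<'E'
from h import *
fbase(2);tilt()
hgoal(.120,.12)
hgoal(-.112,.12)
im=manip.get_image("scene")
cv2.imwrite("pics/s10.png",cv2.resize(im[190:290,270:370],None,fx=6,fy=6,interpolation=2))
E
```

```text
mean F [ 0.2   0.6  -1.51] std [0.23 0.15 0.39]
toolz (deg off) x,y [-0.34  0.45] tool y axis z-comp deg -0.43
clock 15.4 p [0.5423 0.2431 0.0612] yaw -3.21 tilt 0.56 F [-0.03  0.45 -1.12] w 0.015 q [0.3  0.44 1.7  0.01 1.   0.35]
shift mm [ -1.7  -4.2 -58.8] turn -0.006
in housing frame: x 1.3 y 116.2 mm z 61.2 F [-0.03  0.45 -1.12]
clock 15.4 p [0.5423 0.2431 0.0612] yaw -3.21 tilt 0.56 F [-0.03  0.45 -1.12] w 0.015 q [0.3  0.44 1.7  0.01 1.   0.35]
shift mm [ -0.3 227.8 -60.5] turn -0.006
in housing frame: x 1.3 y 116.2 mm z 61.2 F [-0.03  0.45 -1.12]
```

View pics/s10.png

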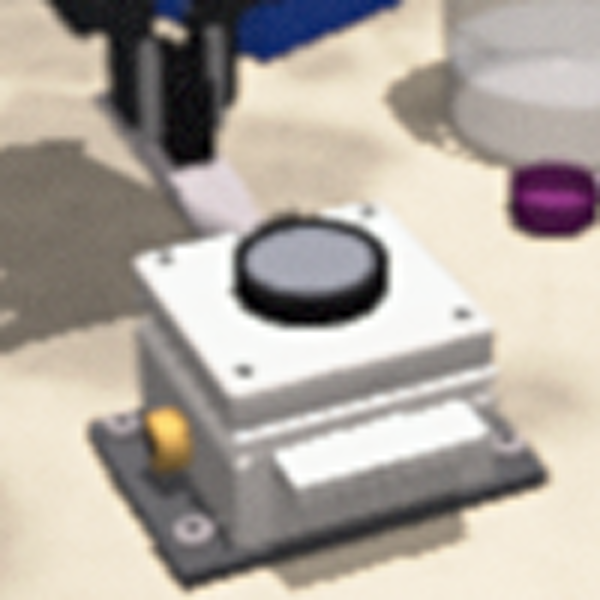

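Emit:
drive_tool(steps=[[0,0,-30,0,-1],[0,0,-70,0,-1],[0,20,-76,0,-1],[0,60,-76,0,-1],[0,100,-76,0,-1]])

```text
clock: 15.95
position: [0.5369, 0.1415, 0.1369]
ee_rot: [-0.003, 1.0, -0.027, -0.003]
contact_force: [0.6, 0.1, -1.9]
width: 0.0148
```

```bash
python3 - <<'E'
from h import *
hgoal(-.112,.135);tilt()
E
```

```text
clock 15.95 p [0.5369 0.1415 0.1369] yaw -3.08 tilt 0.49 F [ 0.59  0.14 -1.94] w 0.0148 q [0.13 0.32 1.69 0.01 1.14 0.18]
shift mm [ -0.5 126.5   1.1] turn -0.004
in housing frame: x 1.0 y 14.5 mm z 136.9 F [ 0.59  0.14 -1.94]
toolz (deg off) x,y [-0.29  0.4 ] tool y axis z-comp deg -0.38
```

Emit:
drive_tool(steps=[[0,40,0,0,-1],[0,80,0,0,-1],[0,115,0,0,-1],[0,126,10,0,-1],[0,126,30,0,-1]])

```text
clock: 16.45
position: [0.5313, 0.0141, 0.107]
ee_rot: [-0.003, 1.0, -0.028, -0.001]
contact_force: [-0.7, 1.3, -2.1]
width: 0.0149
```

```bash
python3 - <<'E'
from h import *
hgoal(-.112,.062);tilt()
im=manip.get_image("wrist");cv2.imwrite("pics/w11.png",im)
s,p,R=st()
W=unproj("wrist",[[319.5,143.8]],p[2]-.0135)[0]
print((R.T@(W-p)*1000).round(1))
im=manip.get_image("scene")
cv2.imwrite("pics/s11.png",cv2.resize(im[190:290,270:370],None,fx=6,fy=6,interpolation=2))
E
```

```text
clock 16.45 p [0.5313 0.0141 0.107 ] yaw -3.24 tilt 0.36 F [-0.74  1.25 -2.11] w 0.0149 q [-0.11  0.31  1.79  0.01  1.04 -0.06]
shift mm [-1.7 -0.8 45. ] turn -0.007
in housing frame: x 1.7 y -113.1 mm z 107.0 F [-0.74  1.25 -2.11]
toolz (deg off) x,y [-0.06  0.36] tool y axis z-comp deg -0.35
[  0.5 -60.5  13.9]
```

View pics/w11.png

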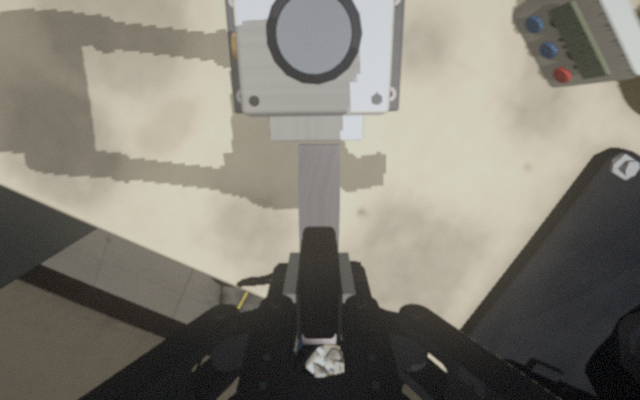

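View pics/s11.png

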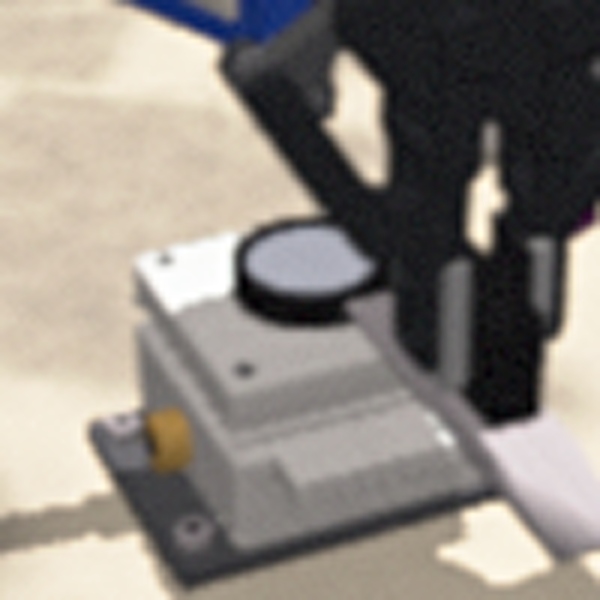

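```bash
python3 - <<'E'
from h import *
print('ledge R pred',[ (HX+.058*np.sin(HA)),(HY-.058*np.cos(HA))])
W=unproj("wrist",[[270,138],[362,138.5],[316,138.3]],.040); print(W.round(4))
im=cv2.imread("pics/w11.png")
cv2.imwrite("pics/w11z.png",cv2.resize(im[90:165,230:410],None,fx=4,fy=4,interpolation=2))
E
```

```text
ledge R pred [np.float64(0.5322959397138948), np.float64(0.06917274878043436)]
[[0.4995 0.0745 0.04  ]
 [0.5572 0.071  0.04  ]
 [0.5284 0.0727 0.04  ]]
```

View pics/w11z.png

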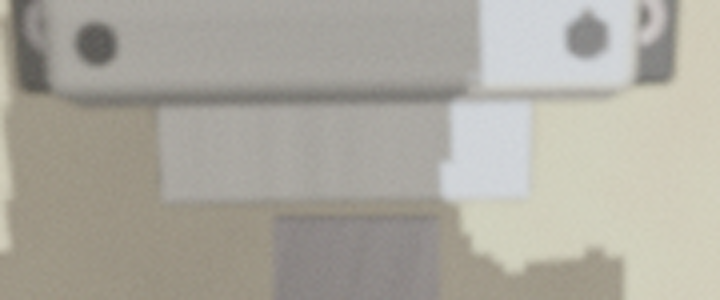

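Emit:
drive_tool(steps=[[-1,-0.5,20,0,-1],[-2,-1,35,0,-1],[-2,-1,43,0,-1],[-2,-1,47,0,-1],[-2,-1,47.5,0,-1]])

```text
clock: 17.05
position: [0.5254, 0.0179, 0.0563]
ee_rot: [-0.004, 1.0, -0.027, -0.006]
contact_force: [-0.6, -0.4, -2.1]
width: 0.0147
```

```bash
python3 - <<'E'
from h import *
fbase(2)
hgoal(-.112,.056);tilt()
E
```

```text
mean F [-0.5   0.12 -1.05] std [0.34 0.1  0.06]
clock 17.15 p [0.5257 0.0177 0.0568] yaw -3.12 tilt 0.72 F [-0.84  0.02 -0.99] w 0.0148 q [-0.1   0.37  1.85  0.01  0.93 -0.05]
shift mm [4.  2.2 0.7] turn -0.004
in housing frame: x -4.0 y -109.8 mm z 56.8 F [-0.84  0.02 -0.99]
toolz (deg off) x,y [-0.56  0.45] tool y axis z-comp deg -0.42
```

Emit:
drive_tool(steps=[[2,0,0.2,0,-1],[4,0,0.4,0,-1],[4,0,0.4,0,-1]])

```text
clock: 17.45
position: [0.5306, 0.0174, 0.0568]
ee_rot: [-0.004, 1.0, -0.027, -0.004]
contact_force: [0.3, -0.4, -1.5]
width: 0.0152
```

Emit:
drive_tool(steps=[[0,0,0.4,0,-1],[0,0,0.4,0,-1]])

```text
clock: 17.65
position: [0.5307, 0.0173, 0.0565]
ee_rot: [-0.004, 1.0, -0.027, -0.004]
contact_force: [0.5, 0.1, -1.9]
width: 0.015
```

```bash
python3 - <<'E'
from h import *
fbase(2)
hgoal(-.112,.056);tilt()
E
```

```text
mean F [ 0.19 -0.45 -1.11] std [0.19 0.36 0.6 ]
clock 17.75 p [0.5305 0.0173 0.0564] yaw -3.13 tilt 0.65 F [ 0.38 -0.09 -0.5 ] w 0.015 q [-0.1   0.37  1.84  0.01  0.93 -0.05]
shift mm [-0.8  2.1  0.4] turn -0.004
in housing frame: x 0.8 y -109.9 mm z 56.4 F [ 0.38 -0.09 -0.5 ]
toolz (deg off) x,y [-0.48  0.44] tool y axis z-comp deg -0.42
```

Emit:
drive_tool(steps=[[0,0,0.4,0,-1],[0,0,0.4,0,-1]])

```text
clock: 17.95
position: [0.5304, 0.0173, 0.0559]
ee_rot: [-0.004, 1.0, -0.027, -0.004]
contact_force: [0.2, 0.7, -1.5]
width: 0.0148
```

Emit:
drive_tool(steps=[[0,0,0.4,0,-1],[0,0,0.4,0,-1]])

```text
clock: 18.15
position: [0.5304, 0.0173, 0.0556]
ee_rot: [-0.004, 1.0, -0.027, -0.004]
contact_force: [-0.2, -0.8, -0.3]
width: 0.0149
```

```bash
python3 - <<'E'
from h import *
fbase(2)
hgoal(-.112,.056);tilt()
E
```

```text
mean F [ 0.32  0.07 -0.49] std [0.11 0.08 0.01]
clock 18.25 p [0.5304 0.0173 0.0556] yaw -3.13 tilt 0.66 F [ 0.43 -0.   -0.5 ] w 0.0148 q [-0.1   0.37  1.85  0.01  0.93 -0.05]
shift mm [-0.7  2.1 -0.4] turn -0.004
in housing frame: x 0.7 y -109.9 mm z 55.6 F [ 0.43 -0.   -0.5 ]
toolz (deg off) x,y [-0.49  0.44] tool y axis z-comp deg -0.42
```

Emit:
drive_tool(steps=[[0,-1.5,0,0,-1],[0,-3,0,0,-1],[0,-4.5,0,0,-1],[0,-6,0,0,-1],[0,-7,0,0,-1]])

```text
clock: 18.75
position: [0.5308, 0.0245, 0.0557]
ee_rot: [-0.004, 1.0, -0.027, -0.004]
contact_force: [0.2, -0.0, -0.3]
width: 0.015
```

```bash
python3 - <<'E'
from h import *
fbase(2)
hgoal(-.100,.056);tilt()
E
```

```text
mean F [ 0.    0.23 -0.01] std [0.24 0.14 0.03]
clock 18.85 p [0.5308 0.0246 0.0557] yaw -3.12 tilt 0.66 F [0.24 0.37 0.02] w 0.0147 q [-0.09  0.38  1.84  0.01  0.93 -0.04]
shift mm [-0.8 -2.6 -0.3] turn -0.004
in housing frame: x 0.8 y -102.6 mm z 55.7 F [0.24 0.37 0.02]
toolz (deg off) x,y [-0.48  0.46] tool y axis z-comp deg -0.43
```

Emit:
drive_tool(steps=[[0,-0.7,0,0,-1],[0,-1.4,0,0,-1],[0,-2,0,0,-1],[0,-2,0,0,-1]])

```text
clock: 19.25
position: [0.531, 0.0267, 0.0557]
ee_rot: [-0.004, 1.0, -0.027, -0.004]
contact_force: [-0.0, -0.0, -0.7]
width: 0.0147
```

Emit:
drive_tool(steps=[[0,-0.5,0,0,-1],[0,-1,0,0,-1],[0,-1,0,0,-1]])

```text
clock: 19.55
position: [0.531, 0.0277, 0.0557]
ee_rot: [-0.004, 1.0, -0.027, -0.004]
contact_force: [-0.2, 0.3, 0.3]
width: 0.015
```

Emit:
drive_tool(steps=[[0,-0.5,0,0,-1],[0,-1,0,0,-1],[0,-1,0,0,-1]])

```text
clock: 19.85
position: [0.5311, 0.0288, 0.0557]
ee_rot: [-0.004, 1.0, -0.027, -0.004]
contact_force: [0.4, -0.2, -1.2]
width: 0.0148
```

```bash
python3 - <<'E'
from h import *
fbase(2)
hgoal(-.100,.056);tilt()
E
```

```text
mean F [ 0.22  0.42 -0.39] std [0.03 0.22 0.03]
clock 19.95 p [0.5311 0.0288 0.0557] yaw -3.13 tilt 0.67 F [ 0.18  0.2  -0.42] w 0.015 q [-0.08  0.38  1.84  0.01  0.93 -0.03]
shift mm [-0.8  1.6 -0.3] turn -0.004
in housing frame: x 0.8 y -98.4 mm z 55.7 F [ 0.18  0.2  -0.42]
toolz (deg off) x,y [-0.48  0.47] tool y axis z-comp deg -0.45
```

Emit:
drive_tool(steps=[[0,-0.5,0,0,-1],[0,-1,0,0,-1],[0,-1,0,0,-1]])

```text
clock: 20.25
position: [0.5312, 0.0295, 0.0557]
ee_rot: [-0.004, 1.0, -0.027, -0.004]
contact_force: [-0.3, -1.3, 0.7]
width: 0.0149
```

Emit:
drive_tool(steps=[[0,-0.5,0,0,-1],[0,-1,0,0,-1],[0,-1,0,0,-1]])

```text
clock: 20.55
position: [0.5312, 0.0299, 0.0558]
ee_rot: [-0.003, 1.0, -0.027, -0.004]
contact_force: [-0.4, -3.2, 0.3]
width: 0.0149
```

Emit:
drive_tool(steps=[[0,-0.5,0,0,-1],[0,-1,0,0,-1],[0,-1,0,0,-1]])

```text
clock: 20.85
position: [0.5313, 0.0303, 0.0559]
ee_rot: [-0.003, 1.0, -0.027, -0.004]
contact_force: [0.1, -5.6, 0.8]
width: 0.0145
```

```bash
python3 - <<'E'
from h import *
fbase(2)
hgoal(-.100,.056);tilt()
im=manip.get_image("scene")
cv2.imwrite("pics/s12.png",cv2.resize(im[190:290,270:370],None,fx=6,fy=6,interpolation=2))
E
```

```text
mean F [-0.62 -5.37  1.23] std [0.43 0.05 0.2 ]
clock 20.95 p [0.5314 0.0303 0.0559] yaw -3.05 tilt 0.55 F [-0.19 -5.42  1.43] w 0.015 q [-0.08  0.38  1.84  0.01  0.93 -0.03]
shift mm [-1.   3.1 -0.1] turn -0.003
in housing frame: x 1.0 y -96.9 mm z 55.9 F [-0.19 -5.42  1.43]
toolz (deg off) x,y [-0.47  0.3 ] tool y axis z-comp deg -0.27
```

View pics/s12.png

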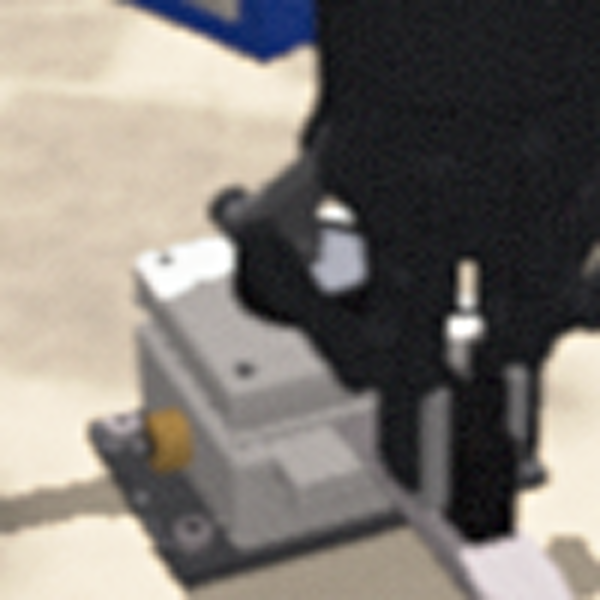

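Emit:
drive_tool(steps=[[0,-0.8,-0.2,0,-1],[0,-1.3,-0.2,0,-1],[0,-1.8,-0.2,0,-1],[0,-2.3,-0.2,0,-1],[0,-2.6,-0.2,0,-1]])

```text
clock: 21.5
position: [0.5315, 0.0322, 0.056]
ee_rot: [-0.002, 1.0, -0.026, -0.004]
contact_force: [-0.3, -6.1, -0.9]
width: 0.0146
```

Emit:
drive_tool(steps=[[0,-0.9,-0.1,0,-1],[0,-1.4,-0.1,0,-1],[0,-1.9,-0.1,0,-1],[0,-2.4,-0.1,0,-1],[0,-2.8,-0.1,0,-1]])

```text
clock: 22.0
position: [0.5316, 0.0342, 0.0561]
ee_rot: [-0.001, 1.0, -0.026, -0.004]
contact_force: [-0.4, -6.7, 0.4]
width: 0.0147
```

```bash
python3 - <<'E'
from h import *
fbase(2)
hgoal(-.086,.056);tilt()
E
```

```text
mean F [-0.01 -5.76  0.08] std [0.08 0.21 0.16]
clock 22.1 p [0.5316 0.0343 0.0561] yaw -2.98 tilt 0.5 F [ 0.07 -5.55  0.24] w 0.015 q [-0.07  0.38  1.84  0.    0.93 -0.02]
shift mm [-1.1 -6.8  0.1] turn -0.002
in housing frame: x 1.1 y -92.8 mm z 56.1 F [ 0.07 -5.55  0.24]
toolz (deg off) x,y [-0.48  0.15] tool y axis z-comp deg -0.12
```

Emit:
drive_tool(steps=[[0,-0.9,-0.1,0,-1],[0,-1.5,-0.1,0,-1],[0,-2.1,-0.1,0,-1],[0,-2.7,-0.1,0,-1],[0,-3.2,-0.1,0,-1]])

```text
clock: 22.6
position: [0.5318, 0.0367, 0.0561]
ee_rot: [-0.0, 1.0, -0.026, -0.004]
contact_force: [0.5, -5.1, 0.5]
width: 0.0147
```

Emit:
drive_tool(steps=[[0,-0.9,-0.1,0,-1],[0,-1.5,-0.1,0,-1],[0,-2.1,-0.1,0,-1],[0,-2.7,-0.1,0,-1],[0,-3.2,-0.1,0,-1]])

```text
clock: 23.1
position: [0.532, 0.0392, 0.0562]
ee_rot: [0.0, 1.0, -0.025, -0.004]
contact_force: [0.6, -5.2, -0.8]
width: 0.0148
```

```bash
python3 - <<'E'
from h import *
fbase(2)
hgoal(-.086,.056);tilt()
im=manip.get_image("scene")
cv2.imwrite("pics/s13.png",cv2.resize(im[190:290,270:370],None,fx=6,fy=6,interpolation=2))
E
```

```text
mean F [-0.56 -5.37 -0.55] std [0.04 0.08 0.02]
clock 23.2 p [0.532  0.0393 0.0562] yaw -2.93 tilt 0.48 F [-0.53 -5.45 -0.52] w 0.0146 q [-0.06  0.38  1.84 -0.    0.93 -0.  ]
shift mm [-1.2 -1.9  0.2] turn -0.001
in housing frame: x 1.2 y -87.9 mm z 56.2 F [-0.53 -5.45 -0.52]
toolz (deg off) x,y [-0.48 -0.01] tool y axis z-comp deg 0.03
```

View pics/s13.png

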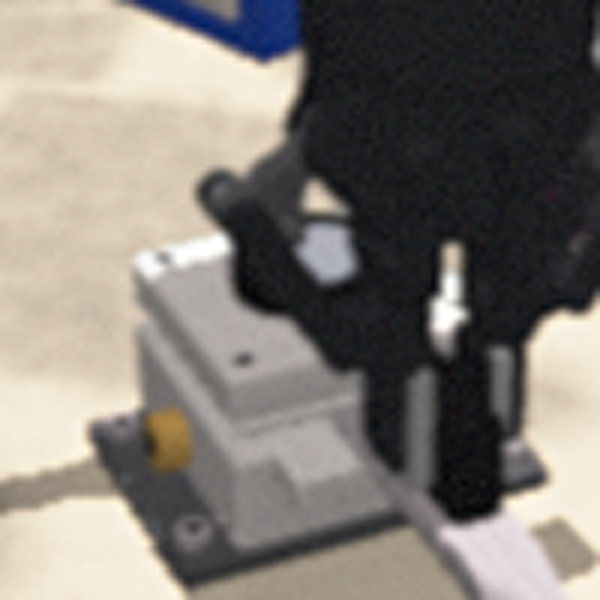

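Emit:
drive_tool(steps=[[0,-0.9,-0.1,0,-1],[0,-1.5,-0.1,0,-1],[0,-2.1,-0.1,0,-1],[0,-2.7,-0.1,0,-1],[0,-2.8,-0.1,0,-1]])

```text
clock: 23.75
position: [0.5321, 0.0415, 0.0562]
ee_rot: [0.001, 1.0, -0.025, -0.004]
contact_force: [-0.6, -5.7, -0.5]
width: 0.0151
```

```bash
python3 - <<'E'
from h import *
fbase(2)
hgoal(-.086,.056);tilt()
E
```

```text
mean F [ 0.23 -5.3  -0.05] std [0.2  0.04 0.53]
clock 23.85 p [0.5321 0.0415 0.0562] yaw -2.9 tilt 0.5 F [ 0.03 -5.34 -0.59] w 0.0148 q [-0.05  0.38  1.84 -0.    0.93  0.  ]
shift mm [-1.2  0.3  0.2] turn -0.001
in housing frame: x 1.2 y -85.7 mm z 56.2 F [ 0.03 -5.34 -0.59]
toolz (deg off) x,y [-0.49 -0.07] tool y axis z-comp deg 0.09
```

Right ≈ 5.2 mm. Withdraw and go to the left.

Emit:
drive_tool(steps=[[0,3,0,0,-1],[0,8,0,0,-1],[0,14,-0.5,0,-1],[0,21,-1,0,-1],[0,30,-3,0,-1]])

```text
clock: 24.35
position: [0.5302, 0.0111, 0.059]
ee_rot: [0.001, 1.0, -0.025, -0.005]
contact_force: [0.8, 0.4, -1.3]
width: 0.0148
```

Emit:
drive_tool(steps=[[0,0,-30,0,-1],[0,0,-70,0,-1],[0,-20,-80,0,-1],[0,-60,-80,0,-1],[0,-100,-80,0,-1]])

```text
clock: 24.85
position: [0.5367, 0.1109, 0.14]
ee_rot: [0.0, 1.0, -0.027, -0.004]
contact_force: [-0.2, 0.6, -2.3]
width: 0.0151
```

```bash
python3 - <<'E'
from h import *
hgoal(.116,.135);tilt()
E
```

```text
clock 24.85 p [0.5367 0.1109 0.14  ] yaw -3.05 tilt 0.42 F [-0.22  0.57 -2.3 ] w 0.0151 q [ 0.08  0.31  1.7  -0.    1.14  0.13]
shift mm [  -2.6 -132.1    4.8] turn -0.003
in housing frame: x 2.3 y -16.1 mm z 140.0 F [-0.22  0.57 -2.3 ]
toolz (deg off) x,y [-0.42 -0.04] tool y axis z-comp deg 0.06
```

Emit:
drive_tool(steps=[[0,-40,4,0,-1],[-1,-80,4,0,-1],[-2,-115,4,0,-1],[-2,-131,10,0,-1],[-2,-131,40,0,-1]])

```text
clock: 25.35
position: [0.5445, 0.2446, 0.1024]
ee_rot: [-0.001, 1.0, -0.025, 0.001]
contact_force: [0.5, -0.1, -2.2]
width: 0.015
```

```bash
python3 - <<'E'
from h import *
hgoal(.110,.060);tilt()
im=manip.get_image("scene")
cv2.imwrite("pics/s14.png",cv2.resize(im[190:290,270:370],None,fx=6,fy=6,interpolation=2))
E
```

```text
clock 25.35 p [0.5445 0.2446 0.1024] yaw -2.91 tilt 0.15 F [ 0.53 -0.08 -2.18] w 0.015 q [0.3  0.4  1.65 0.   1.09 0.35]
shift mm [-3.4  7.9 42.4] turn -0.001
in housing frame: x 3.4 y 117.8 mm z 102.4 F [ 0.53 -0.08 -2.18]
toolz (deg off) x,y [0.06 0.14] tool y axis z-comp deg -0.14
```

View pics/s14.png

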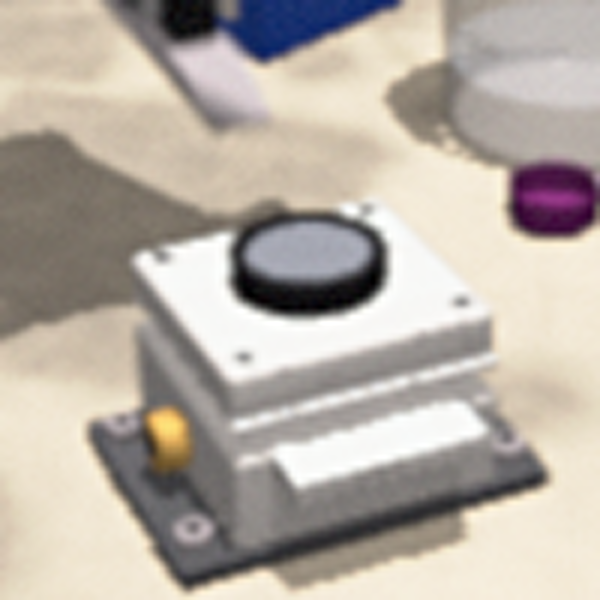

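```bash
cat > m.py <<'E'
from h import *
def heights(img, ref="pics/scene0.png"):
    # vertical pixel shift of four cover screw marks vs. the start picture
    ref=cv2.imread(ref); c=manip.get_calibration("scene")
    g0=cv2.cvtColor(ref,6).astype(np.float32); g1=cv2.cvtColor(img,6).astype(np.float32)
    Rz=Ro.from_euler('z',HA).as_matrix()
    for nm,(x,y) in dict(nearR=(-34,-34),farR=(34,-34),nearL=(-34,34),farL=(34,34)).items():
        P=Rz@np.array([x,y,62.8])/1000+[HX,HY,0]
        a,b=proj("scene",[P,P+[0,0,.001]],c)
        u=np.round(a).astype(int)
        k=6
        t=g0[u[1]-k:u[1]+k+1,u[0]-k:u[0]+k+1]; 
        S=8; T=cv2.resize(t,None,fx=S,fy=S,interpolation=2)
        w=g1[u[1]-k-8:u[1]+k+5,u[0]-k-3:u[0]+k+4]; Wn=cv2.resize(w,None,fx=S,fy=S,interpolation=2)
        r=cv2.matchTemplate(Wn,T,cv2.TM_CCOEFF_NORMED); _,v,_,l=cv2.minMaxLoc(r)
        dx,dy=l[0]/S-3,l[1]/S-8
        print(nm,'shift px',dx,dy,'score',round(v,2),'px/mm',(b-a)[1].round(3),'mm',round(dy/(b-a)[1],2))
E
python3 - <<'E'
from m import *
im=manip.get_image("scene"); cv2.imwrite("pics/scene14.png",im)
heights(im)
E
```

```text
nearR shift px -0.125 -2.125 score 0.99 px/mm -0.5 mm 4.25
farR shift px -0.125 -2.125 score 0.99 px/mm -0.489 mm 4.35
nearL shift px -0.625 -1.0 score 0.87 px/mm -0.473 mm 2.11
farL shift px 0.25 -1.375 score 0.99 px/mm -0.463 mm 2.97
```

Emit:
drive_tool(steps=[[-2,3,15,0,-1],[-3,6,30,0,-1],[-3,8,39,0,-1],[-3,8,42,0,-1],[-3,8,42,0,-1]])

```text
clock: 25.95
position: [0.5346, 0.2315, 0.0554]
ee_rot: [0.002, 1.0, -0.027, -0.008]
contact_force: [-0.4, 0.4, -0.6]
width: 0.015
```

```bash
python3 - <<'E'
from h import *
fbase(2)
hgoal(.110,.056);tilt()
E
```

```text
mean F [-0.7  -1.02  0.71] std [0.19 0.1  0.27]
clock 26.05 p [0.535  0.232  0.0554] yaw -3.04 tilt 0.83 F [-0.51 -1.12  0.98] w 0.015 q [0.29 0.44 1.72 0.   0.99 0.34]
shift mm [ 5.4 -5.3 -0.7] turn -0.003
in housing frame: x -5.5 y 104.8 mm z 55.4 F [-0.51 -1.12  0.98]
toolz (deg off) x,y [-0.8  -0.22] tool y axis z-comp deg 0.26
```

Emit:
drive_tool(steps=[[1.5,0,-0.4,0,-1],[3,1,-0.4,0,-1],[4.5,3,-0.3,0,-1],[5.5,5,-0.2,0,-1],[5.5,7,-0.2,0,-1]])

```text
clock: 26.55
position: [0.5405, 0.2247, 0.0556]
ee_rot: [0.002, 1.0, -0.027, -0.007]
contact_force: [-0.0, 1.3, -1.1]
width: 0.0149
```

```bash
python3 - <<'E'
from h import *
fbase(2)
hgoal(.092,.056);tilt()
E
```

```text
mean F [ 0.87 -0.34 -0.22] std [0.13 0.25 0.4 ]
clock 26.65 p [0.5403 0.2244 0.0556] yaw -3.05 tilt 0.82 F [ 0.74 -0.59 -0.61] w 0.0147 q [ 0.27  0.44  1.72 -0.    0.99  0.33]
shift mm [-0.2  5.4 -0.4] turn -0.003
in housing frame: x 0.2 y 97.4 mm z 55.6 F [ 0.74 -0.59 -0.61]
toolz (deg off) x,y [-0.78 -0.24] tool y axis z-comp deg 0.28
```

Emit:
drive_tool(steps=[[0,1,0,0,-1],[0,2,0,0,-1],[0,3,0,0,-1],[0,4,0,0,-1],[0,5,0,0,-1]])

```text
clock: 27.15
position: [0.5401, 0.2194, 0.0557]
ee_rot: [0.002, 1.0, -0.027, -0.007]
contact_force: [-0.1, 0.2, 0.6]
width: 0.0149
```

Emit:
drive_tool(steps=[[0,0.7,0,0,-1],[0,1.2,0,0,-1],[0,1.7,0,0,-1],[0,2,0,0,-1]])

```text
clock: 27.55
position: [0.5402, 0.2184, 0.0558]
ee_rot: [0.001, 1.0, -0.027, -0.006]
contact_force: [0.1, 5.2, 0.4]
width: 0.0152
```

```bash
python3 - <<'E'
from h import *
fbase(2)
hgoal(.078,.056);tilt()
E
```

```text
mean F [0.02 5.62 0.17] std [0.14 0.1  0.15]
clock 27.65 p [0.5402 0.2184 0.0558] yaw -3.08 tilt 0.76 F [0.16 5.72 0.02] w 0.0147 q [0.26 0.44 1.73 0.   0.99 0.32]
shift mm [-0.3 13.4 -0.1] turn -0.004
in housing frame: x 0.4 y 91.4 mm z 55.8 F [0.16 5.72 0.02]
toolz (deg off) x,y [-0.74 -0.12] tool y axis z-comp deg 0.16
```

Emit:
drive_tool(steps=[[0,0.9,-0.1,0,-1],[0,1.5,-0.1,0,-1],[0,2.2,-0.1,0,-1],[0,2.8,-0.1,0,-1],[0,3.4,-0.1,0,-1]])

```text
clock: 28.15
position: [0.5402, 0.2159, 0.0559]
ee_rot: [0.0, 1.0, -0.027, -0.006]
contact_force: [0.9, 5.3, -1.6]
width: 0.0146
```

Emit:
drive_tool(steps=[[0,0.9,-0.1,0,-1],[0,1.5,-0.1,0,-1],[0,2.2,-0.1,0,-1],[0,2.8,-0.1,0,-1],[0,3.4,-0.1,0,-1]])

```text
clock: 28.65
position: [0.5402, 0.2134, 0.056]
ee_rot: [-0.0, 1.0, -0.027, -0.006]
contact_force: [0.3, 5.3, -1.6]
width: 0.0148
```

Emit:
drive_tool(steps=[[0,0.9,-0.1,0,-1],[0,1.5,-0.1,0,-1],[0,2.2,-0.1,0,-1],[0,2.8,-0.1,0,-1],[0,3.4,-0.1,0,-1]])

```text
clock: 29.15
position: [0.5402, 0.2108, 0.0561]
ee_rot: [-0.001, 1.0, -0.028, -0.006]
contact_force: [-0.5, 5.3, -0.3]
width: 0.0149
```

```bash
python3 - <<'E'
from m import *
fbase(2)
hgoal(.078,.056);tilt()
heights(manip.get_image("scene"))
E
```

```text
mean F [ 0.35  4.64 -1.57] std [0.21 0.03 0.27]
clock 29.25 p [0.5402 0.2106 0.0561] yaw -3.15 tilt 0.67 F [ 0.14  4.61 -1.83] w 0.0145 q [0.25 0.44 1.73 0.01 0.98 0.3 ]
shift mm [-0.7  5.7  0.1] turn -0.005
in housing frame: x 0.8 y 83.7 mm z 56.1 F [ 0.14  4.61 -1.83]
toolz (deg off) x,y [-0.66  0.15] tool y axis z-comp deg -0.11
nearR shift px 0.125 -2.0 score 1.0 px/mm -0.5 mm 4.0
farR shift px 0.0 -2.0 score 0.99 px/mm -0.489 mm 4.09
nearL shift px -0.625 -2.0 score 0.87 px/mm -0.473 mm 4.23
farL shift px 0.25 -2.0 score 0.99 px/mm -0.463 mm 4.32
```

Emit:
drive_tool(steps=[[0,0.9,0,0,-1],[0,1.5,0,0,-1],[0,2.2,0,0,-1],[0,2.8,0,0,-1],[0,3.4,0,0,-1]])

```text
clock: 29.8
position: [0.5401, 0.2081, 0.0561]
ee_rot: [-0.002, 1.0, -0.028, -0.006]
contact_force: [-0.0, 6.4, -0.4]
width: 0.0148
```

Emit:
drive_tool(steps=[[0,0.9,0,0,-1],[0,1.5,0,0,-1],[0,2.2,0,0,-1],[0,2.8,0,0,-1],[0,3.4,0,0,-1]])

```text
clock: 30.3
position: [0.5402, 0.2056, 0.0561]
ee_rot: [-0.003, 1.0, -0.028, -0.005]
contact_force: [0.2, 5.9, -1.6]
width: 0.015
```

```bash
python3 - <<'E'
from m import *
fbase(2)
hgoal(.078,.056);tilt()
heights(manip.get_image("scene"))
E
```

```text
mean F [ 0.08  5.4  -1.49] std [0.13 0.04 0.01]
clock 30.4 p [0.5402 0.2054 0.0561] yaw -3.19 tilt 0.68 F [-0.05  5.43 -1.5 ] w 0.015 q [0.24 0.43 1.74 0.01 0.98 0.29]
shift mm [-1.   0.5  0.1] turn -0.006
in housing frame: x 1.0 y 78.5 mm z 56.1 F [-0.05  5.43 -1.5 ]
toolz (deg off) x,y [-0.6   0.32] tool y axis z-comp deg -0.28
nearR shift px 0.125 -2.0 score 1.0 px/mm -0.5 mm 4.0
farR shift px 0.25 -2.0 score 1.0 px/mm -0.489 mm 4.09
nearL shift px -0.5 -2.875 score 0.86 px/mm -0.473 mm 6.08
farL shift px 0.125 -2.5 score 0.98 px/mm -0.463 mm 5.4
```

Emit:
drive_tool(steps=[[0,0.8,0,0,-1],[0,1.2,0,0,-1],[0,1.6,0,0,-1],[0,1.6,0,0,-1]])

```text
clock: 30.85
position: [0.5402, 0.2045, 0.0562]
ee_rot: [-0.003, 1.0, -0.028, -0.005]
contact_force: [-0.1, 4.9, -1.3]
width: 0.0147
```

Emit:
drive_tool(steps=[[0,-3,0,0,-1],[0,-8,0,0,-1],[0,-15,-0.5,0,-1],[0,-25,-1,0,-1],[0,-38,-3,0,-1]])

```text
clock: 31.35
position: [0.5421, 0.243, 0.0591]
ee_rot: [-0.003, 1.0, -0.028, -0.006]
contact_force: [0.3, -0.2, -1.6]
width: 0.0146
```

Emit:
drive_tool(steps=[[0,0,-30,0,-1],[0,0,-70,0,-1],[0,20,-82,0,-1],[0,60,-82,0,-1],[0,100,-82,0,-1]])

```text
clock: 31.85
position: [0.5378, 0.1432, 0.1416]
ee_rot: [-0.003, 1.0, -0.027, -0.004]
contact_force: [0.1, -0.0, -2.0]
width: 0.0147
```

```bash
python3 - <<'E'
from m import *
hgoal(-.116,.135);tilt()
E
```

```text
clock 31.85 p [0.5378 0.1432 0.1416] yaw -3.06 tilt 0.63 F [ 0.13 -0.03 -2.05] w 0.0147 q [0.13 0.32 1.68 0.01 1.15 0.18]
shift mm [ -1.3 132.2   5.8] turn -0.003
in housing frame: x 1.8 y 16.2 mm z 141.6 F [ 0.13 -0.03 -2.05]
toolz (deg off) x,y [-0.5   0.37] tool y axis z-comp deg -0.35
```

Emit:
drive_tool(steps=[[0,40,4,0,-1],[0,80,4,0,-1],[1,118,4,0,-1],[1,132,15,0,-1],[1,132,45,0,-1]])

```text
clock: 32.35
position: [0.5344, 0.01, 0.0976]
ee_rot: [-0.003, 1.0, -0.028, -0.001]
contact_force: [0.6, -0.0, -2.2]
width: 0.0149
```

```bash
python3 - <<'E'
from m import *
hgoal(-.112,.057);tilt()
E
```

```text
clock 32.35 p [0.5344 0.01   0.0976] yaw -3.21 tilt 0.32 F [ 0.63 -0.01 -2.19] w 0.0149 q [-0.12  0.33  1.79  0.01  1.02 -0.06]
shift mm [-5.  -4.7 40.7] turn -0.006
in housing frame: x 5.0 y -116.9 mm z 97.6 F [ 0.63 -0.01 -2.19]
toolz (deg off) x,y [-0.08  0.31] tool y axis z-comp deg -0.31
```

Emit:
drive_tool(steps=[[0,-1,15,0,-1],[0,-2,30,0,-1],[0,-3,37,0,-1],[0,-4,39.5,0,-1],[0,-4,39.5,0,-1]])

```text
clock: 32.85
position: [0.5347, 0.015, 0.058]
ee_rot: [-0.003, 1.0, -0.028, -0.001]
contact_force: [-1.0, 0.6, -0.6]
width: 0.0149
```

```bash
python3 - <<'E'
from m import *
fbase(2)
hgoal(-.110,.056);tilt()
im=manip.get_image("wrist");cv2.imwrite("pics/w15.png",im)
E
```

```text
mean F [-0.13  0.49 -1.78] std [0.07 0.2  0.89]
clock 32.95 p [0.5352 0.0146 0.0587] yaw -3.18 tilt 0.31 F [-0.2   0.68 -2.67] w 0.0148 q [-0.11  0.37  1.84  0.01  0.93 -0.05]
shift mm [-5.6 -2.4  2.7] turn -0.005
in housing frame: x 5.6 y -112.4 mm z 58.7 F [-0.2   0.68 -2.67]
toolz (deg off) x,y [-0.    0.31] tool y axis z-comp deg -0.31
```

View pics/w15.png

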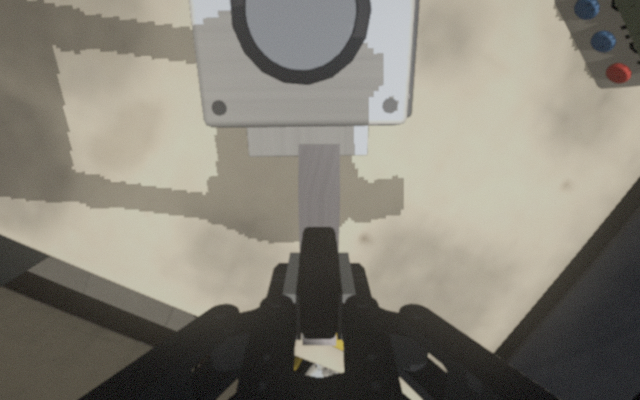

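Emit:
drive_tool(steps=[[-2,0,0.8,0,-1],[-4,0,1.6,0,-1],[-5,0,2.2,0,-1],[-5,0,2.4,0,-1],[-5,0,2.4,0,-1]])

```text
clock: 33.5
position: [0.5302, 0.0147, 0.0564]
ee_rot: [-0.003, 1.0, -0.028, 0.0]
contact_force: [-0.8, 1.0, -1.5]
width: 0.0148
```

Emit:
drive_tool(steps=[[0,0,0.4,0,-1],[0,0,0.4,0,-1]])

```text
clock: 33.7
position: [0.5303, 0.0146, 0.0561]
ee_rot: [-0.003, 1.0, -0.028, 0.0]
contact_force: [1.0, 0.2, -0.5]
width: 0.0146
```

```bash
python3 - <<'E'
from m import *
fbase(3)
hgoal(-.110,.056);tilt()
E
```

```text
mean F [-0.29  0.21 -0.72] std [0.58 0.33 0.16]
clock 33.85 p [0.5303 0.0146 0.0561] yaw -3.19 tilt 0.3 F [-0.07 -0.14 -0.5 ] w 0.0144 q [-0.11  0.37  1.85  0.01  0.92 -0.06]
shift mm [-0.8 -2.6  0.1] turn -0.006
in housing frame: x 0.8 y -112.6 mm z 56.1 F [-0.07 -0.14 -0.5 ]
toolz (deg off) x,y [0.03 0.3 ] tool y axis z-comp deg -0.3
```

Emit:
drive_tool(steps=[[0,-3,0,0,-1],[0,-6,0,0,-1],[0,-9,0,0,-1],[0,-12,0,0,-1],[0,-14,0,0,-1]])

```text
clock: 34.35
position: [0.5311, 0.029, 0.0561]
ee_rot: [-0.003, 1.0, -0.028, 0.0]
contact_force: [-0.3, -0.3, -1.9]
width: 0.0144
```

Emit:
drive_tool(steps=[[0,-2,0,0,-1],[0,-4,0,0,-1],[0,-6,0,0,-1],[0,-8,0,0,-1],[0,-9,0,0,-1]])

```text
clock: 34.85
position: [0.5315, 0.0382, 0.0562]
ee_rot: [-0.003, 1.0, -0.028, 0.0]
contact_force: [-0.3, -0.9, -0.7]
width: 0.0148
```

```bash
python3 - <<'E'
from m import *
fbase(2)
hgoal(-.0795,.056);tilt()
E
```

```text
mean F [ 0.4   0.25 -1.08] std [0.08 0.24 0.56]
clock 34.95 p [0.5315 0.0381 0.0562] yaw -3.17 tilt 0.31 F [ 0.32  0.49 -0.52] w 0.0148 q [-0.06  0.37  1.85  0.01  0.92 -0.01]
shift mm [-0.8 -9.5  0.2] turn -0.005
in housing frame: x 0.8 y -89.0 mm z 56.2 F [ 0.32  0.49 -0.52]
toolz (deg off) x,y [0.01 0.31] tool y axis z-comp deg -0.31
```

Emit:
drive_tool(steps=[[0,-0.8,0,0,-1],[0,-1.6,0,0,-1],[0,-2.2,0,0,-1],[0,-2.8,0,0,-1],[0,-3.4,0,0,-1]])

```text
clock: 35.45
position: [0.5317, 0.0413, 0.0562]
ee_rot: [-0.002, 1.0, -0.027, 0.0]
contact_force: [0.1, -0.9, -0.7]
width: 0.0146
```

Emit:
drive_tool(steps=[[0,-0.6,0,0,-1],[0,-1.2,0,0,-1],[0,-1.8,0,0,-1],[0,-2.4,0,0,-1],[0,-3,0,0,-1]])

```text
clock: 35.95
position: [0.532, 0.0429, 0.0564]
ee_rot: [-0.001, 1.0, -0.027, 0.0]
contact_force: [-1.7, -6.1, -1.2]
width: 0.0149
```

```bash
python3 - <<'E'
from m import *
fbase(2)
hgoal(-.0795,.056);tilt()
E
```

```text
mean F [-0.52 -5.9  -0.33] std [1.54 0.01 0.16]
clock 36.05 p [0.532  0.043  0.0563] yaw -3.1 tilt 0.14 F [-2.06 -5.91 -0.49] w 0.0148 q [-0.05  0.37  1.85  0.    0.92  0.  ]
shift mm [-1.  -4.6  0.4] turn -0.004
in housing frame: x 1.0 y -84.1 mm z 56.3 F [-2.06 -5.91 -0.49]
toolz (deg off) x,y [0.03 0.14] tool y axis z-comp deg -0.14
```

Emit:
drive_tool(steps=[[0,-0.9,0,0,-1],[0,-1.5,0,0,-1],[0,-2.2,0,0,-1],[0,-2.8,0,0,-1],[0,-3.3,0,0,-1]])

```text
clock: 36.55
position: [0.5323, 0.0452, 0.0565]
ee_rot: [-0.0, 1.0, -0.027, 0.0]
contact_force: [-0.9, -5.5, -0.6]
width: 0.0146
```

Emit:
drive_tool(steps=[[0,-0.9,0,0,-1],[0,-1.5,0,0,-1],[0,-2.2,0,0,-1],[0,-2.8,0,0,-1],[0,-3,0,0,-1]])

```text
clock: 37.05
position: [0.5326, 0.0473, 0.0565]
ee_rot: [0.001, 1.0, -0.026, 0.0]
contact_force: [-0.9, -5.7, -0.3]
width: 0.0148
```

```bash
python3 - <<'E'
from m import *
fbase(2)
hgoal(-.0795,.056);tilt()
E
```

```text
mean F [-0.22 -5.52 -0.5 ] std [0.08 0.35 0.16]
clock 37.15 p [0.5326 0.0473 0.0565] yaw -3.02 tilt 0.09 F [-0.14 -5.87 -0.66] w 0.0149 q [-0.04  0.37  1.84 -0.    0.92  0.01]
shift mm [-1.4 -0.3  0.5] turn -0.003
in housing frame: x 1.4 y -79.8 mm z 56.5 F [-0.14 -5.87 -0.66]
toolz (deg off) x,y [ 0.05 -0.07] tool y axis z-comp deg 0.07
```

Emit:
drive_tool(steps=[[0,3,0,0,-1],[0,8,0,0,-1],[0,15,-0.5,0,-1],[0,25,-1,0,-1],[0,38,-3,0,-1]])

```text
clock: 37.65
position: [0.5303, 0.0088, 0.0595]
ee_rot: [0.001, 1.0, -0.026, 0.0]
contact_force: [0.0, 0.1, -1.2]
width: 0.0149
```

Emit:
drive_tool(steps=[[0,0,-30,0,-1],[0,0,-70,0,-1],[0,-20,-85,0,-1],[0,-60,-85,0,-1],[0,-100,-85,0,-1]])

```text
clock: 38.15
position: [0.5364, 0.1083, 0.1457]
ee_rot: [0.0, 1.0, -0.028, 0.002]
contact_force: [0.2, 0.1, -1.3]
width: 0.0149
```

Emit:
drive_tool(steps=[[0,-40,0,0,-1],[0,-80,0,0,-1],[0,-120,0,0,-1],[0,-160,0,0,-1],[0,-190,0,0,-1]])

```text
clock: 38.65
position: [0.5472, 0.2995, 0.1456]
ee_rot: [0.0, 1.0, -0.027, 0.002]
contact_force: [0.0, 0.2, -1.8]
width: 0.0148
```

```bash
python3 - <<'E'
from m import *
im=manip.get_image("scene"); heights(im)
cv2.imwrite("pics/s16.png",cv2.resize(im[190:290,270:370],None,fx=6,fy=6,interpolation=2))
goal([.508,.368,.03],-14);tilt()
E
```

```text
nearR shift px 0.125 -3.125 score 1.0 px/mm -0.5 mm 6.25
farR shift px 0.125 -3.125 score 0.99 px/mm -0.489 mm 6.39
nearL shift px -0.25 -3.0 score 0.84 px/mm -0.473 mm 6.34
farL shift px 0.125 -3.125 score 0.99 px/mm -0.463 mm 6.75
clock 38.7 p [0.5476 0.3042 0.1456] yaw -3.06 tilt 0.39 F [ 0.73  3.24 -1.04] w 0.0145 q [0.39 0.4  1.53 0.   1.2  0.45]
shift mm [-43.5 -61.  115.7] turn 0.191
toolz (deg off) x,y [0.26 0.29] tool y axis z-comp deg -0.31
```

View pics/s16.png

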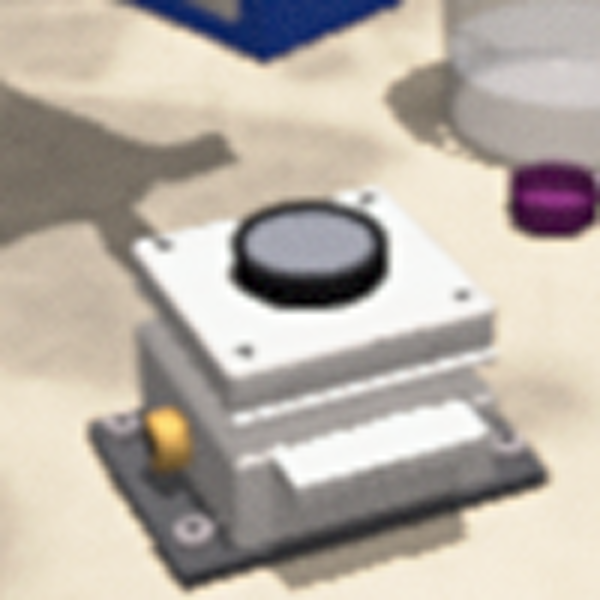

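Emit:
drive_tool(steps=[[-15,-25,30,0,-1],[-30,-50,60,0,-1],[-38,-60,90,0,-1],[-38,-60,110,0,-1],[-38,-60,120,0,-1]])

```text
clock: 39.2
position: [0.5123, 0.3656, 0.0235]
ee_rot: [-0.002, 1.0, -0.027, 0.001]
contact_force: [0.2, 0.2, -1.7]
width: 0.0148
```

```bash
python3 - <<'E'
from m import *
fbase(2)
goal([.515,.365,.0165]);tilt()
im=manip.get_image("wrist");cv2.imwrite("pics/w17.png",im)
E
```

```text
mean F [-0.13 -0.34 -1.62] std [0.56 0.08 1.12]
clock 39.3 p [0.513  0.3655 0.0244] yaw -3.1 tilt 0.23 F [ 0.43 -0.26 -0.5 ] w 0.0148 q [0.51 0.53 1.66 0.   0.95 0.56]
shift mm [2.  0.4 7.9] turn 0
toolz (deg off) x,y [0.11 0.2 ] tool y axis z-comp deg -0.21
```

View pics/w17.png

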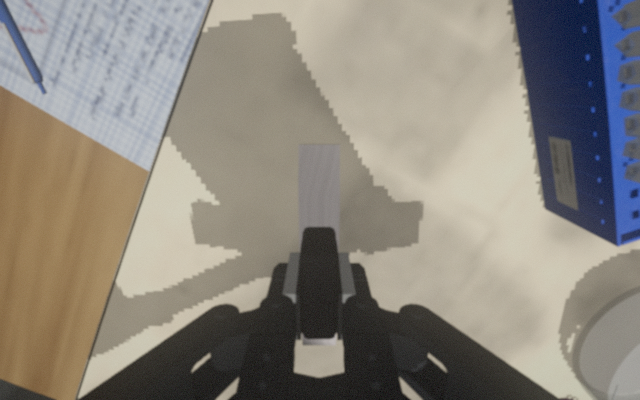

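Clear table below. Lower to contact.

Emit:
drive_tool(steps=[[0,0,3,0,-1],[0,0,6,0,-1],[0,0,7.5,0,-1],[0,0,7.5,0,-1]])

```text
clock: 39.75
position: [0.5141, 0.3659, 0.0185]
ee_rot: [-0.003, 1.0, -0.027, 0.002]
contact_force: [0.3, -0.5, -2.1]
width: 0.0148
```

Emit:
drive_tool(steps=[[0,0,0.5,0,-1],[0,0,0.5,0,-1]])

```text
clock: 39.95
position: [0.5142, 0.366, 0.0181]
ee_rot: [-0.003, 1.0, -0.027, 0.002]
contact_force: [0.2, 0.2, -1.7]
width: 0.0151
```

```bash
python3 - <<'E'
from m import *
fbase(2)
goal([.515,.365,.0165]);tilt()
E
```

```text
mean F [-0.25 -0.39 -1.61] std [0.3  0.11 0.24]
clock 40.05 p [0.5142 0.366  0.0181] yaw -3.12 tilt 0.4 F [-0.55 -0.5  -1.85] w 0.0146 q [0.51 0.53 1.67 0.   0.94 0.56]
shift mm [0.9 1.  1.6] turn 0
toolz (deg off) x,y [0.27 0.29] tool y axis z-comp deg -0.31
```

Emit:
drive_tool(steps=[[0,0,0.5,0,-1],[0,0,1,0,-1],[0,0,1.5,0,-1],[0,0,1.8,0,-1]])

```text
clock: 40.45
position: [0.5142, 0.366, 0.0162]
ee_rot: [-0.003, 1.0, -0.027, 0.002]
contact_force: [-1.1, 0.4, -1.4]
width: 0.0148
```

```bash
python3 - <<'E'
from m import *
fbase(2)
goal([.515,.365,.0155]);tilt()
E
```

```text
mean F [-0.21 -0.08 -1.43] std [0.52 0.18 0.19]
clock 40.55 p [0.5142 0.366  0.0162] yaw -3.12 tilt 0.39 F [-0.73  0.1  -1.63] w 0.0147 q [0.51 0.54 1.67 0.   0.93 0.56]
shift mm [0.9 1.  0.7] turn 0
toolz (deg off) x,y [0.26 0.29] tool y axis z-comp deg -0.31
```

Emit:
drive_tool(steps=[[0,0,0.4,0,-1],[0,0,0.6,0,-1],[0,0,0.6,0,-1]])

```text
clock: 40.85
position: [0.5142, 0.366, 0.0161]
ee_rot: [-0.003, 1.0, -0.027, 0.002]
contact_force: [-0.4, -1.3, 2.8]
width: 0.0149
```

Emit:
drive_tool(steps=[[0,0,0,0,-0.5],[0,0,0,0,0],[0,0,0,0,0.6],[0,0,0,0,0.6],[0,0,0,0,0.6]])

```text
clock: 41.35
position: [0.5142, 0.366, 0.016]
ee_rot: [-0.003, 1.0, -0.027, 0.002]
contact_force: [-0.1, -0.2, 0.0]
width: 0.0684
```

```bash
python3 - <<'E'
from m import *
goal([.515,.365,.0155]);tilt()
im=manip.get_image("wrist");cv2.imwrite("pics/w18.png",im)
E
```

```text
clock 41.35 p [0.5142 0.366  0.016 ] yaw -3.12 tilt 0.41 F [-0.1  -0.25  0.04] w 0.0684 q [0.51 0.54 1.67 0.   0.93 0.56]
shift mm [0.8 1.  0.5] turn 0
toolz (deg off) x,y [0.28 0.3 ] tool y axis z-comp deg -0.31
```

View pics/w18.png

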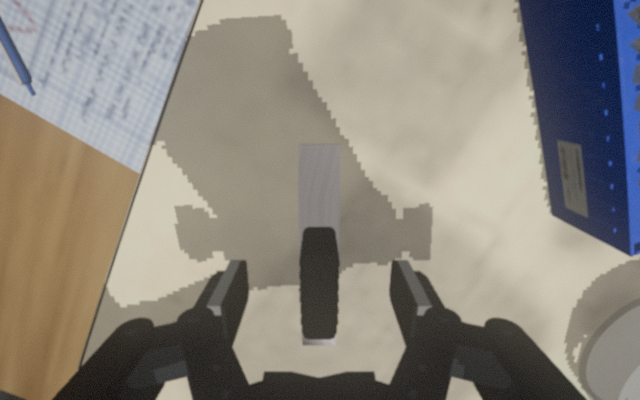

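Released on the table. Retreat upward and check.

Emit:
drive_tool(steps=[[0,0,-20,0,0.6],[0,0,-50,0,0.6],[0,0,-90,0,0.6],[0,0,-130,0,0.6],[0,0,-140,0,0.6]])

```text
clock: 41.9
position: [0.5161, 0.3667, 0.1613]
ee_rot: [-0.005, 1.0, -0.027, 0.006]
contact_force: [0.7, 0.2, 0.2]
width: 0.0682
```

```bash
python3 - <<'E'
from m import *
im=manip.get_image("scene"); heights(im); cv2.imwrite("pics/s19.png",cv2.resize(im[150:300,220:420],None,fx=4,fy=4,interpolation=2))
manip.get_image("wrist")
r=manip.masks_of("wrist","wedge")
W=unproj("wrist",[r[0]['location']],.01)[0]; print(r[0]['conf'],W.round(3),np.hypot(W[0]-HX,W[1]-HY))
goal([.5,.3,.2])
E
```

```text
nearR shift px 0.125 -3.125 score 1.0 px/mm -0.5 mm 6.25
farR shift px 0.125 -3.125 score 0.99 px/mm -0.489 mm 6.39
nearL shift px -0.125 -3.125 score 0.99 px/mm -0.473 mm 6.61
farL shift px 0.125 -3.125 score 0.99 px/mm -0.463 mm 6.75
0.89 [0.511 0.372 0.01 ] 0.24655967618134011
clock 42.05 p [0.5135 0.3653 0.1562] yaw -3.12 tilt 0.45 F [-0.03 -0.58 -0.47] w 0.0685 q [0.51 0.4  1.51 0.   1.23 0.56]
shift mm [ -9.7  65.6 -44.2] turn 0
```

View pics/s19.png

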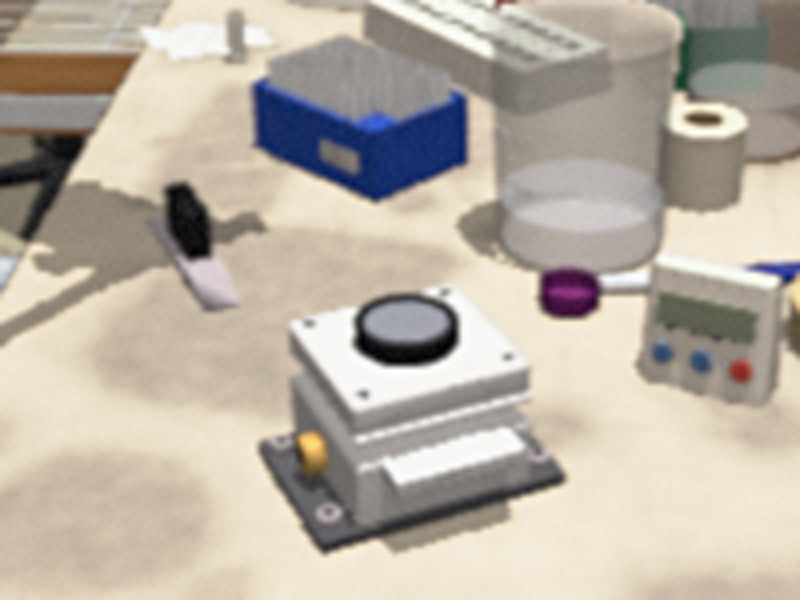

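```bash
python3 -c "
from rig import manip; print(manip.sign_off())"
```

```text
the job is handed in; nothing more can be done
None
```

I worked the cover up with the wedge in turns (left, right, left, right), laid the wedge back on the worktop and handed the job in at about 42 s. `sign_off` gave no verdict.

- **Push force:** steady readings while pushing in were 5–6 N, with a single-reading peak of 7.1 N.
- **Cover height:** the two estimates disagree slightly, but both put each side above 6 mm and nearly level.
  - The wedge's insertion depth gives left about 7.8 mm and right about 7.5 mm above seated.
  - The last scene picture, at the cover's screws, shows a rise of 6.3–6.4 mm on the right and 6.6–6.8 mm on the left, measured from where the cover started. I estimate it started about 0.7 mm above seated, so that comes to roughly 7 mm or a little more.
- **Tilt on the way:** by the insertion depth, the two sides were never more than about 2.8 mm apart.
- **Wedge:** it lies flat on the worktop, about 0.25 m from the housing's middle, with the gripper open and raised clear.
- **Bystanders:** the timer, beaker and cap look undisturbed in the last picture. I did not measure their positions again.

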